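Load the plaster casts for drying

ROBOT

A 6-joint arm with a two-finger parallel gripper is mounted at the origin on the work surface. World frame = base frame: x ahead of the robot, y to its left, z up, the work surface at z = 0. Lengths are in m, angles in rad, forces in N, time in s.
With the tool pointing down it reaches from about 0.3 to 0.875 m from the base axis. Payload 6.4 kg.
Tool frame: the origin (TCP) lies midway between the tips of the shut fingers; the grasp point (between the pads) lies ctrl.grip_point_offset behind it (ctrl.grip_point_offset is the distance from the TCP to the grasp point, in m); z points along the fingers, y is the direction in which the jaws open and shut (so a half turn about z gives the same grasp; the last joint's range is limited). The gripper opens to 85 mm and grips with 20 to 120 N. Pads are 22 mm wide; open, the fingers measure 114 mm over their backs; the gripper's body (76 mm by 85 mm) begins 54 mm behind the grasp point. The pads swing forward as they close: fully open they stand 13 mm farther back than shut.
Start: joints at [-1.338, 0.181, 1.607, -0, 1.354, -0.206], TCP at [0.244, -0.521, 0.231] pointing down, gripper open.
Joint ranges: [-2.99, 2.99], [-0.89, 2.07], [0.3, 2.58], [-1.14, 4.28], [0, 2.63], [-3.12, 3.12]. Speed limits (rad/s): [2.57, 2.57, 3.01, 3.14, 3.14, 3.14].

INTERFACE

Orientations are given as a unit quaternion [w, x, y, z].
In Python, from bench import ctrl, viewer gives the robot as it stands.
- The arm moves only by the shell command python3 -m handwheel 'ROWS' [OPENING]. ROWS is JSON, a list of rows, each an object with "travel": the shift along the tool's x, y, z as a fraction of full scale, a list of three; "dr": the turn, a rotation vector about the tool's x, y, z as a fraction of full scale, a list of three. A call has 1 to 20 rows; each row shifts and turns the pose as measured when the row begins, along the tool's axes as they then stand; what a row does not reach is not made up. Full scale, the value 1, is 150 mm for a shift and 30 degrees for a turn. A row lasts 1/12 s, in which the tool goes at most 41.7 mm and 7.16 degrees, less where a joint would pass 70% of its speed; a pose out of reach is approached as far as the arm can. A call with a number of a shift or a turn outside -1 to 1 is refused whole. A call with a gripper value outside its range is refused whole. OPENING is the opening, from -1 (shut) to 1 (fully open), set as the call begins (- or left out, the last holds). The fingers move at their own pace and stop on an object; the grip force is fixed at half the most. Time passes only in rows, so rows that do not move let the fingers close. It gives the time, the measured TCP pose, the force and the opening at its end, in the units of the state.
- ctrl.get_obs(): the state, without advancing time (a new reading comes with each control period).
- viewer.camera(name): name is "scene" or "top"; returns the picture (384x512x3 uint8, red, green, blue); there is no depth.
- viewer.get_calibration(name): a dict with "camera_matrix" (3x3 intrinsics, pixels), "k1" (the pictures are not rectified: a ray, as slopes to the right and down, at radius r is drawn at 1 + k1 r^2 times it, then the intrinsics apply), "R" (3x3) and "t" (3): a world point X has camera coordinates R X + t. Camera axes: x right, y down, z forward; pixel columns grow to the right and rows downward; lengths in m; the calibration is good to about 2 mm. A picture is of the moment at which its call begins. get_calibration takes no time and is no camera call.
- ctrl.hand_in(): hands the job in, once; it reports no verdict.
The state is a dict: "time_s": time; "q": joint angles; "dq": joint speeds; "joint_efforts": joint torques, N m; "eef_pos": TCP position; "eef_rot": TCP orientation; "wrist_force": force on the tool from outside, world axes, zero at the start; "torque": the same for the moment, N m; "opening": opening from 0.0 (shut) to 1.0 (fully open).
Only numpy, scipy, OpenCV 4.12 (cv2) and the standard library are available. Lean on these libraries where they do the work, as an engineer would, in place of code of your own. Each camera call takes 0.05 s, during which the arm holds its last target. There are 200 camera calls.

TASK

First switch the fan off: push its lever fully over, so that it does not blow on the fresh casts while you work. Lay every standing baluster on its side, centrally in a cradle of the rack (one per cradle, either way round), and set every moulding bar squarely across the narrow raised rail, balanced at its middle. Only when all casts lie there and are let go, push the lever fully on again; leave the mould, bowl and spatula alone, and put back any cast that gets knocked or slips.

Things in the scene. Friction and masses are not known exactly. Their poses are not given: they have to be found in the camera images.
- baluster1: white plaster baluster (small turned column), 160 mm, 0.25 kg, standing at the start (topples if knocked); may be absent. Origin: centre of its underside; own z from foot to top. Square foot 56 x 56 mm to z 20, collar of radius 22 to z 29, round shaft of radius 17 up to z 160, with a belly of radius 23 from z 60 to 88; straight and free to grip from z 90 to 160
- baluster1_mid (a point): point on the axis of baluster1, 91 mm from the underside of its foot: this point comes over the middle of a cradle when the baluster is laid centrally in it (foot and top overhang the saddles about equally)
- baluster2: white plaster baluster (small turned column), 160 mm, 0.25 kg, standing at the start (topples if knocked); may be absent. Origin: centre of its underside; own z from foot to top. Square foot 56 x 56 mm to z 20, collar of radius 22 to z 29, round shaft of radius 17 up to z 160, with a belly of radius 23 from z 60 to 88; straight and free to grip from z 90 to 160
- baluster2_mid (a point): point on the axis of baluster2, 91 mm from the underside of its foot: this point comes over the middle of a cradle when the baluster is laid centrally in it (foot and top overhang the saddles about equally)
- baluster3: white plaster baluster (small turned column), 160 mm, 0.25 kg, standing at the start (topples if knocked); may be absent. Origin: centre of its underside; own z from foot to top. Square foot 56 x 56 mm to z 20, collar of radius 22 to z 29, round shaft of radius 17 up to z 160, with a belly of radius 23 from z 60 to 88; straight and free to grip from z 90 to 160
- baluster3_mid (a point): point on the axis of baluster3, 91 mm from the underside of its foot: this point comes over the middle of a cradle when the baluster is laid centrally in it (foot and top overhang the saddles about equally)
- bar1: white plaster moulding bar, 110 mm long (own x), 46 x 46 mm in section with a raised band of 50 x 50 mm, 12 mm wide, at each end; 0.26 kg; dark grooves on two faces; lies flat on the bench at the start; may be absent. Origin at its very centre; any of its four long faces may be up
- bar2: white plaster moulding bar, 110 mm long (own x), 46 x 46 mm in section with a raised band of 50 x 50 mm, 12 mm wide, at each end; 0.26 kg; dark grooves on two faces; lies flat on the bench at the start; may be absent. Origin at its very centre; any of its four long faces may be up
- bar3: white plaster moulding bar, 110 mm long (own x), 46 x 46 mm in section with a raised band of 50 x 50 mm, 12 mm wide, at each end; 0.26 kg; dark grooves on two faces; lies flat on the bench at the start; may be absent. Origin at its very centre; any of its four long faces may be up
- rack: brown wooden cradle rack, 250 x 122 mm, fixed on the bench; origin under its centre; carries three cradles side by side along its own x, 90 mm apart, each a pair of V saddles 100 mm apart along its own y
- cradle0 (a point): middle of the first (own -x end) cradle, 64 mm above the bench: where a baluster's axis lies when seated. Its two V saddles stand 50 mm to either side along own y (12 mm thick each, so 88 mm is free between them); V of 90 degrees, its vertex 24 mm below this point, arms 52 mm wide over all, arm tops 2 mm above this point. Own y is the lying direction, own z up. Open below between the saddles down to 12 mm above the bench
- cradle1 (a point): middle of the middle cradle, 64 mm above the bench: where a baluster's axis lies when seated. Its two V saddles stand 50 mm to either side along own y (12 mm thick each, so 88 mm is free between them); V of 90 degrees, its vertex 24 mm below this point, arms 52 mm wide over all, arm tops 2 mm above this point. Own y is the lying direction, own z up. Open below between the saddles down to 12 mm above the bench
- cradle2 (a point): middle of the third (own +x end) cradle, 64 mm above the bench: where a baluster's axis lies when seated. Its two V saddles stand 50 mm to either side along own y (12 mm thick each, so 88 mm is free between them); V of 90 degrees, its vertex 24 mm below this point, arms 52 mm wide over all, arm tops 2 mm above this point. Own y is the lying direction, own z up. Open below between the saddles down to 12 mm above the bench
- rail: pale wooden drying rail, fixed: a level beam 260 mm long (own x) and only 36 mm wide (own y) on two posts, top 70 mm above the bench; two feet 110 mm wide across, 8 mm high; origin on the bench under its centre
- rail_top (a point): centre of the rail's top face; own x along the rail, own y across it, z up
- fan_lever (a joint): fan switch lever: 0 = off (leaning 0.5 rad from vertical to the base's own -x), 1.0 rad = fully on (leaning 0.5 rad to own +x). Starts on, at 0.9 to 1.0; stays where it is left, needs about 1 to 2 N at the ball
- fan_lever_tip (a point): centre of the black ball (26 mm across) at the end of the fan lever; the lever is 60 mm from pivot to ball, swinging in the base's own x-z plane, so the ball is about 75 mm above the bench at either end of its swing and 82 mm in the middle
- fan_lever_base: grey switch block of the fan, 70 x 50 x 25 mm, fixed; origin under its centre; its own x is the direction in which the lever is pushed to switch on; lever pivot 22 mm above the origin
- mould: bystander: pink rubber mould, an open box 170 x 130 x 50 mm; origin under its centre
- bowl: bystander: black rubber mixing bowl, 120 mm across, 60 mm high; origin under its centre
- spatula: bystander: spatula with wooden handle, 200 mm long; origin under its middle
Things that resemble listed ones, but are neither listed nor needed, are in the scene too. Leave any orange or yellow look-alike of the baluster3 alone. Leave any red look-alike of the bar2 alone.

How it is judged:
On the way, in this order (a step that is already met when the one before it is completed fails the run):
1. the fan lever is pushed fully off (value of joint fan_lever below 0.15 rad), for 0.2 s.
2. every baluster lies in a cradle and every bar lies across the rail, all released and at rest (((distance between baluster1_mid and cradle0 below 0.02 m and z of baluster1_mid in the frame of cradle0 between -0.008 and 0.008 m and angle between the z axis of baluster1 and the y axis of cradle0, either way round below 0.12 rad) or (distance between baluster1_mid and cradle1 below 0.02 m and z of baluster1_mid in the frame of cradle1 between -0.008 and 0.008 m and angle between the z axis of baluster1 and the y axis of cradle1, either way round below 0.12 rad) or (distance between baluster1_mid and cradle2 below 0.02 m and z of baluster1_mid in the frame of cradle2 between -0.008 and 0.008 m and angle between the z axis of baluster1 and the y axis of cradle2, either way round below 0.12 rad)) and linear speed of each of baluster1, baluster2, baluster3, bar1, bar2, bar3 below 0.03 m/s and contact force between the fingers and baluster1 below 0.1 N and ((distance between baluster2_mid and cradle0 below 0.02 m and z of baluster2_mid in the frame of cradle0 between -0.008 and 0.008 m and angle between the z axis of baluster2 and the y axis of cradle0, either way round below 0.12 rad) or (distance between baluster2_mid and cradle1 below 0.02 m and z of baluster2_mid in the frame of cradle1 between -0.008 and 0.008 m and angle between the z axis of baluster2 and the y axis of cradle1, either way round below 0.12 rad) or (distance between baluster2_mid and cradle2 below 0.02 m and z of baluster2_mid in the frame of cradle2 between -0.008 and 0.008 m and angle between the z axis of baluster2 and the y axis of cradle2, either way round below 0.12 rad)) and contact force between the fingers and baluster2 below 0.1 N and ((distance between baluster3_mid and cradle0 below 0.02 m and z of baluster3_mid in the frame of cradle0 between -0.008 and 0.008 m and angle between the z axis of baluster3 and the y axis of cradle0, either way round below 0.12 rad) or (distance between baluster3_mid and cradle1 below 0.02 m and z of baluster3_mid in the frame of cradle1 between -0.008 and 0.008 m and angle between the z axis of baluster3 and the y axis of cradle1, either way round below 0.12 rad) or (distance between baluster3_mid and cradle2 below 0.02 m and z of baluster3_mid in the frame of cradle2 between -0.008 and 0.008 m and angle between the z axis of baluster3 and the y axis of cradle2, either way round below 0.12 rad)) and contact force between the fingers and baluster3 below 0.1 N and x of bar1 in the frame of rail_top between -0.125 and 0.125 m and y of bar1 in the frame of rail_top between -0.016 and 0.016 m and z of bar1 in the frame of rail_top between 0.017 and 0.031 m and angle between the x axis of each of bar1, bar2, bar3 and the y axis of rail_top, either way round below 0.35 rad and contact force between the fingers and bar1 below 0.1 N and x of bar2 in the frame of rail_top between -0.125 and 0.125 m and y of bar2 in the frame of rail_top between -0.016 and 0.016 m and z of bar2 in the frame of rail_top between 0.017 and 0.031 m and contact force between the fingers and bar2 below 0.1 N and x of bar3 in the frame of rail_top between -0.125 and 0.125 m and y of bar3 in the frame of rail_top between -0.016 and 0.016 m and z of bar3 in the frame of rail_top between 0.017 and 0.031 m and contact force between the fingers and bar3 below 0.1 N), for 0.3 s.
3. the fan lever is pushed fully on (value of joint fan_lever above 0.85 rad), for 0.2 s.
At the end, for the whole second after the job is handed in: Balusters lie in cradles: mid point within 20 mm of the cradle middle (8 mm in height), axis within 0.12 rad. Bars lie flat on the rail: centre within 16 mm of its centre line and over its length, within 0.35 rad of square to it. All released, at rest; fan lever beyond 0.85 rad (all of step 2 and value of joint fan_lever above 0.85 rad); the robot touches nothing.
It fails at once if the mould is moved more than 50 mm (distance of mould from where it was at the start of the episode above 0.05 m).
It fails at once if the bowl is moved more than 50 mm (distance of bowl from where it was at the start of the episode above 0.05 m).
It fails at once if the spatula is moved more than 50 mm (distance of spatula from where it was at the start of the episode above 0.05 m).
Of baluster1, baluster2, baluster3 only 2 to 3 are there at a start; the rules pass over those that are not, and their reading is None.
Of bar1, bar2, bar3 only 2 to 3 are there at a start; the rules pass over those that are not, and their reading is None.
At some moment in a run one of baluster1, baluster2, baluster3 may be knocked a few centimetres aside while the robot is not near it.
Once in a run the grip may slacken for a moment while it holds something.
It also fails if it takes over 208 s, if anything falls off the work surface, if the arm or the gripper's body presses on something with over 40 N, if the wrist force passes 120 N, or if a joint passes its speed limit or range.

## Working session

There is one attempt and no reset: what is moved stays moved. The work goes in short steps, Python scripts to look and compute and a shell command to move; the robot and the scene stay as the last step left them, time stands still between calls to the robot, and variables do not carry over. Pictures are saved under pics/ and viewed, about 12 in all and at most 16, crops included, and the job is handed in when it is done.

```bash
mkdir -p pics; ls; cat > h.py <<'E'
import numpy as np, cv2
from bench import ctrl, viewer
def shot(cam,name,crop=None,scale=None):
    im=viewer.camera(cam)[:,:,::-1]
    np.save('pics/%s.npy'%name,im)
    save(im,name,crop,scale)
    return im
def save(im,name,crop=None,scale=None):
    if crop: x0,y0,x1,y1=crop; im=im[y0:y1,x0:x1]
    if scale is None: scale=min(800/im.shape[1],600/im.shape[0])
    cv2.imwrite('pics/%s.png'%name,cv2.resize(im,None,fx=scale,fy=scale,interpolation=cv2.INTER_CUBIC))
def ray(cam,u,v):
    c=viewer.get_calibration(cam);K=np.array(c['camera_matrix']);R=np.array(c['R']);t=np.array(c['t'])
    d=np.linalg.solve(K,[u,v,1]);xd=d[:2];x=xd.copy()
    for _ in range(30): x=xd/(1+c['k1']*(x@x))
    return -R.T@t, R.T@np.array([x[0],x[1],1])
def at(cam,u,v,z):
    o,d=ray(cam,u,v); return o+d*(z-o[2])/d[2]
def proj(cam,X):
    c=viewer.get_calibration(cam);K=np.array(c['camera_matrix'])
    p=np.array(c['R'])@np.array(X)+np.array(c['t']);x=p[:2]/p[2];x=x*(1+c['k1']*(x@x))
    return (K@[x[0],x[1],1])[:2]
def Rm():
    from scipy.spatial.transform import Rotation as Ro
    q=ctrl.get_obs()['eef_rot'];return Ro.from_quat([q[1],q[2],q[3],q[0]])
E
python3 - <<'E'
from h import *
for c in('scene','top'):
    shot(c,c+'0'); k=viewer.get_calibration(c); print(c,k['camera_matrix'],k['k1'],-np.array(k['R']).T@k['t'])
o=ctrl.get_obs();print(o,ctrl.grip_point_offset);print(Rm().as_matrix().round(3))
E
```

```text
pics
scene [[376.77155222   0.         256.35495772]
 [  0.         376.77155222 191.07581535]
 [  0.           0.           1.        ]] 0.0175327358638634 [ 1.42650466 -0.72737617  0.81618483]
top [[390.31961798   0.         253.51329137]
 [  0.         390.31961798 195.09315348]
 [  0.           0.           1.        ]] 0.030850968227919093 [0.35496471 0.00311007 1.70690547]
{'time_s': 0.1, 'q': array([-1.33829586e+00,  1.81459906e-01,  1.60792261e+00,  1.77045655e-05,
        1.35378569e+00, -2.06283997e-01]), 'dq': array([ 3.20719063e-04, -2.54097486e-03, -1.04382381e-03, -7.13220564e-04,
        5.83640651e-05, -6.00746755e-04]), 'joint_efforts': array([ 6.54222877e-04, -4.45875657e+01, -3.52236450e+01, -3.42286176e-04,
        4.17447765e-03, -7.74759286e-06]), 'eef_pos': array([ 0.24419482, -0.52002123,  0.23047103]), 'eef_rot': array([-7.87821864e-04,  9.76030016e-01,  2.17634527e-01, -1.68364935e-06]), 'wrist_force': array([-0.18323822,  0.54791312,  0.96730673]), 'torque': array([-0.05211193,  0.06934063, -0.00862476]), 'opening': 0.9989347546846163} 0.0187
[[ 0.905  0.425 -0.   ]
 [ 0.425 -0.905  0.002]
 [ 0.    -0.002 -1.   ]]
```

View pics/scene0.png

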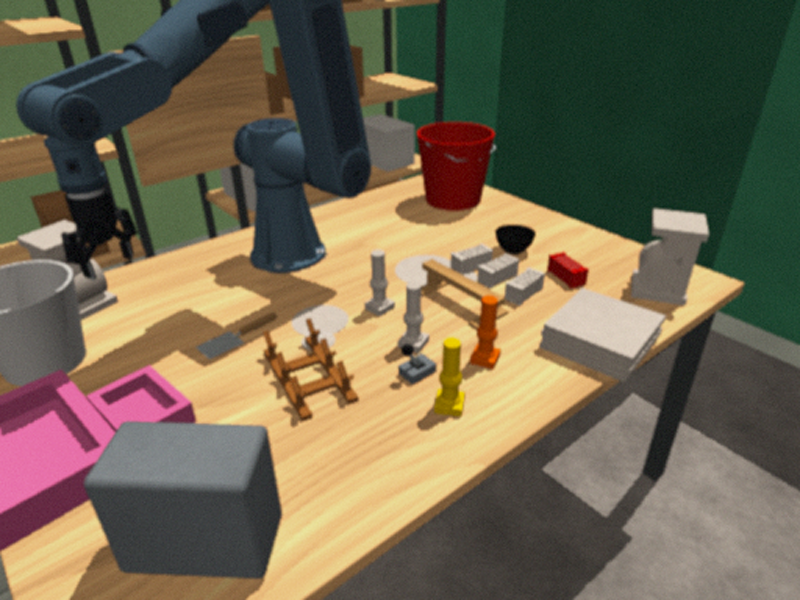

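View pics/top0.png

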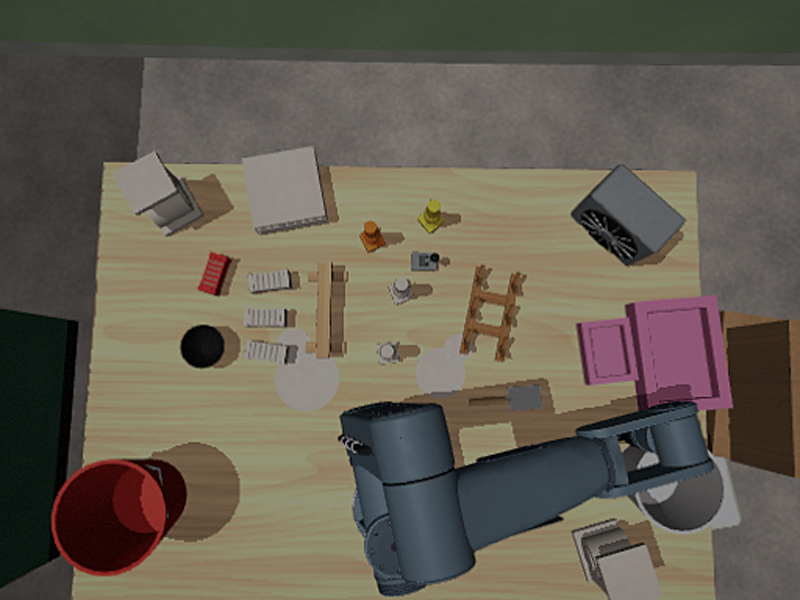

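```bash
python3 - <<'E'
from h import *
im=np.load('pics/top0.npy')
b=cv2.convertScaleAbs(im,alpha=1.5)
save(b,'top0a',(150,120,350,270),4)
im=np.load('pics/scene0.npy')
save(im,'scene0a',(160,140,360,280),4)
E
```

```text
(no output)
```

View pics/top0a.png

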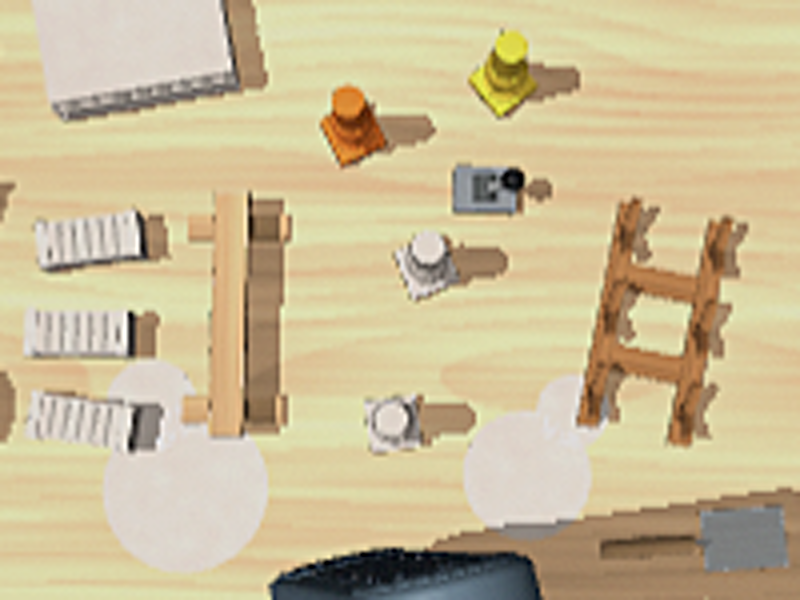

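View pics/scene0a.png

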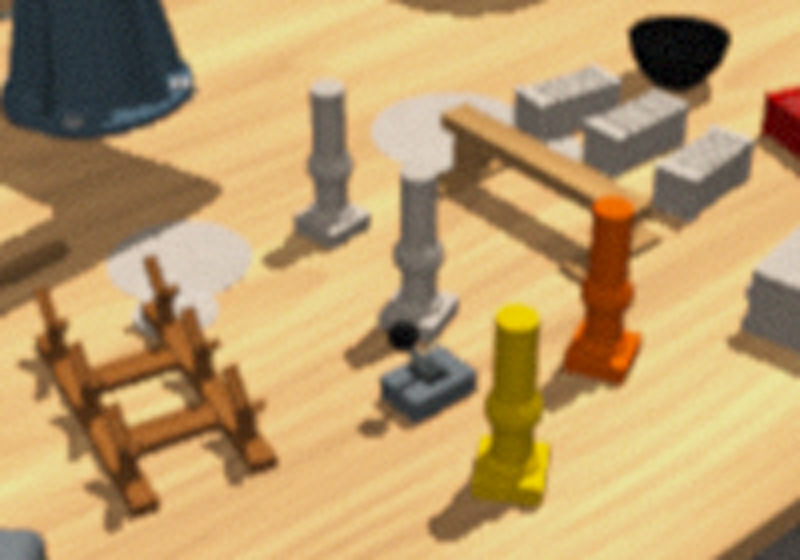

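```bash
python3 - <<'E'
from h import *
T=lambda u,v,z:at('top',150+u/4,120+v/4,z)[:2].round(4)
S=lambda u,v,z:at('scene',160+u/4,140+v/4,z)[:2].round(4)
for n,p in dict(L1=(632,201),L2=(590,425),R1=(728,219),R2=(680,444),c1=(660,283),c2=(640,363)).items(): print(n,T(*p,.012))
print('rail',[T(*p,.07) for p in((216,191),(247,191),(211,436),(243,436))])
print('barA',[T(*p,.048) for p in((37,222),(139,211),(146,256),(42,268))])
print('barB',[T(*p,.048) for p in((27,310),(130,310),(132,354),(27,355))])
print('barC',[T(*p,.048) for p in((36,394),(135,404),(130,450),(27,440))])
print('bal1 top',T(430,246,.16),S(421,170,.16),'foot',T(426,266,.0))
print('bal2 top',T(392,419,.16),S(327,87,.16))
print('bal1 foot',[T(*p,.02) for p in((393,252),(413,298),(456,278))])
print('bal2 foot',[T(*p,.02) for p in((366,399),(372,453),(420,446))])
print('ball',T(513,181,.075),S(403,335,.075),'base',[T(*p,.025) for p in((455,165),(452,212),(516,213))])
print('orange',T(349,97,.16),'yellow',T(513,45,.16))
E
```

```text
L1 [ 0.6583 -0.2368]
L2 [ 0.4119 -0.191 ]
R1 [ 0.6397 -0.3421]
R2 [ 0.3928 -0.2882]
c1 [ 0.5678 -0.2673]
c2 [ 0.4799 -0.2453]
rail [array([0.6523, 0.2134]), array([0.6528, 0.1805]), array([0.3929, 0.2113]), array([0.3934, 0.1779])]
barA [array([0.6197, 0.4069]), array([0.6333, 0.2982]), array([0.5846, 0.2891]), array([0.57  , 0.3996])]
barB [array([0.5246, 0.4137]), array([0.5262, 0.3042]), array([0.4792, 0.3005]), array([0.4766, 0.4116])]
barC [array([0.4353, 0.4004]), array([0.4262, 0.2955]), array([0.3776, 0.299 ]), array([0.3867, 0.4078])]
bal1 top [ 0.5833 -0.0137] [ 0.5905 -0.0102] foot [ 0.5846 -0.0113]
bal2 top [0.41   0.0216] [0.4177 0.0219]
bal1 foot [array([0.5968, 0.025 ]), array([0.5466, 0.0025]), array([ 0.5691, -0.044 ])]
bal2 foot [array([0.4361, 0.0517]), array([0.3783, 0.0442]), array([ 0.3865, -0.0073])]
ball [ 0.6667 -0.1018] [ 0.6716 -0.0991] base [array([ 0.6931, -0.0414]), array([ 0.641 , -0.0387]), array([ 0.6409, -0.1085])]
orange [0.7342 0.0701] yellow [ 0.7905 -0.0953]
```

```bash
python3 -m handwheel '[{"travel":[0,0,0],"dr":[0,0,-0.216]},{"travel":[0,0,0],"dr":[0,0,-0.216]},{"travel":[0,0,0],"dr":[0,0,-0.216]},{"travel":[0,0,0],"dr":[0,0,-0.216]},{"travel":[0,0,0],"dr":[0,0,-0.216]},{"travel":[0,0,0],"dr":[0,0,-0.216]},{"travel":[0,0,0],"dr":[0,0,-0.216]},{"travel":[0,0,0],"dr":[0,0,-0.216]},{"travel":[0,0,0],"dr":[0,0,-0.216]},{"travel":[0,0,0],"dr":[0,0,-0.216]}]' -1; cat > st.py <<'E'
from h import *
o=ctrl.get_obs();print('t',o['time_s'],'p',o['eef_pos'].round(4),'F',o['wrist_force'].round(1),'op',round(o['opening'],3),'q',o['q'].round(2));print(Rm().as_matrix().round(3))
E
python3 st.py
python3 - <<'E'
# rack fit overlay
from h import *
from scipy.optimize import least_squares
c=np.array([.526,-.263]);y=np.radians(-11.4)
def P(l,c,y): return [c[0]+l[0]*np.cos(y)-l[1]*np.sin(y),c[1]+l[0]*np.sin(y)+l[1]*np.cos(y),l[2]]
for cam,crop,n in(('top',(285,160,345,235),'t'),('scene',(160,195,240,275),'s')):
    im=np.load('pics/%s0.npy'%cam)
    x0,y0,x1,y1=crop;s=8 if n=='t' else 7
    im=cv2.resize(cv2.convertScaleAbs(im[y0:y1,x0:x1],alpha=1.6 if n=='t' else 1.2),None,fx=s,fy=s,interpolation=cv2.INTER_CUBIC)
    for sx in(-.09,0,.09):
        for sy in(-.05,.05):
            pts=[P((sx+a,sy,z),c,y) for a,z in((-.026,.066),(0,.04),(.026,.066))]
            q=np.array([(proj(cam,p)-[x0,y0]+.5)*s for p in pts]).astype(int)
            cv2.polylines(im,[q],False,(255,0,0),1)
    for sy in(-.061,.061): 
        q=np.array([(proj(cam,P((sx,sy,.0),c,y))-[x0,y0]+.5)*s for sx in(-.125,.125)]).astype(int);cv2.polylines(im,[q],False,(0,255,0),1)
    globals()[n]=im
h=600
a=np.zeros((600,1040,3),np.uint8);a[:t.shape[0],:480]=t;a[:560,480:]=s_ if False else globals()['s'][:,:560] if False else 0
cv2.imwrite('pics/ovt.png',t);print(t.shape)
E
```

```text
time_s: 0.93
eef_pos: [0.2434, -0.5165, 0.2248]
eef_rot: [-0.005, 0.689, 0.725, 0.003]
wrist_force: [-0.2, -0.0, -0.3]
opening: -0.002
t 0.9333 p [ 0.2434 -0.5165  0.2248] F [-0.2 -0.  -0.3] op -0.002 q [-1.34  0.19  1.61  0.    1.35 -1.39]
[[-0.05   0.999 -0.003]
 [ 0.999  0.05   0.012]
 [ 0.012 -0.002 -1.   ]]
(600, 480, 3)
```

View pics/ovt.png

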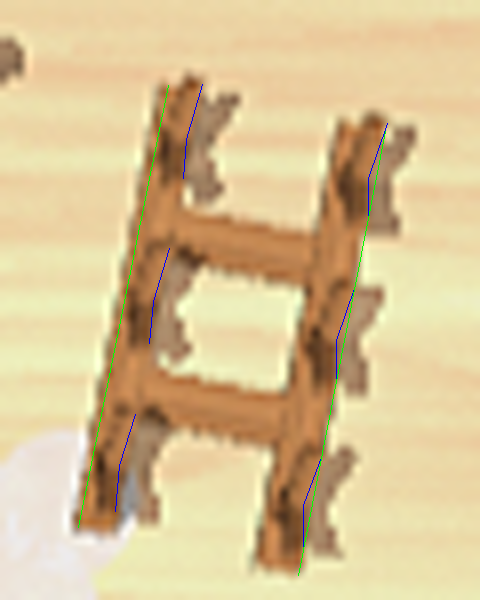

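```bash
cat > ov.py <<'E'
from h import *
def P(l,c,y): return [c[0]+l[0]*np.cos(y)-l[1]*np.sin(y),c[1]+l[0]*np.sin(y)+l[1]*np.cos(y),l[2]]
def ov(c,y,name):
    out=[]
    for cam,crop,s in(('top',(285,160,345,235),6),('scene',(162,195,236,270),6)):
        im=np.load('pics/%s0.npy'%cam);x0,y0,x1,y1=crop
        im=cv2.resize(cv2.convertScaleAbs(im[y0:y1,x0:x1],alpha=1.6 if cam=='top' else 1.3),None,fx=s,fy=s,interpolation=cv2.INTER_CUBIC)
        L=lambda pts,col: cv2.polylines(im,[np.array([(proj(cam,P(p,c,y))-[x0,y0]+.5)*s for p in pts]).astype(int)],False,col,1)
        for sx in(-.09,0,.09):
            for sy in(-.05,.05): L([(sx+a,sy,z) for a,z in((-.026,.066),(0,.04),(.026,.066))],(255,0,0))
        for sy in(-.061,.061): L([(-.125,sy,.012),(.125,sy,.012)],(0,255,0))
        out.append(im)
    h=max(i.shape[0] for i in out)
    out=[cv2.copyMakeBorder(i,0,h-i.shape[0],0,0,cv2.BORDER_CONSTANT) for i in out]
    cv2.imwrite('pics/%s.png'%name,np.hstack(out)); print(np.hstack(out).shape)
E
python3 -c "
from ov import *
ov(np.array([.524,-.257]),np.radians(-11.4),'ov2')"
```

```text
(450, 804, 3)
```

View pics/ov2.png

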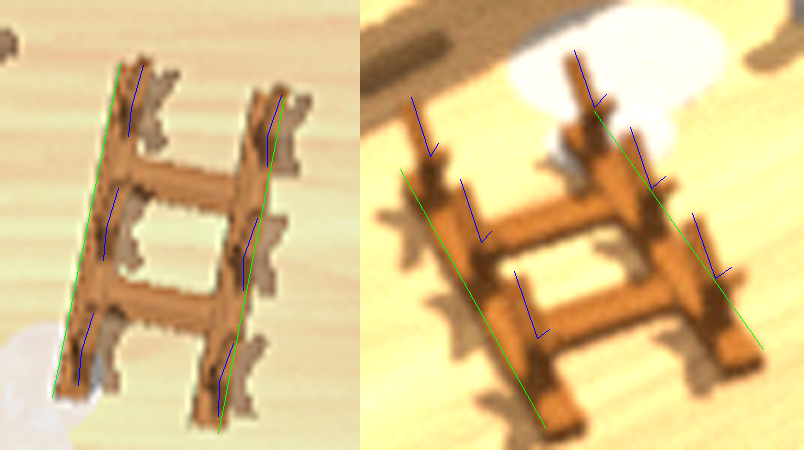

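```bash
python3 -m handwheel '[{"travel":[0.157,0.21,0],"dr":[0,0,0.007]},{"travel":[0.157,0.21,0],"dr":[0,0,0.007]},{"travel":[0.157,0.21,0],"dr":[0,0,0.007]},{"travel":[0.157,0.21,0],"dr":[0,0,0.007]},{"travel":[0.157,0.21,0],"dr":[0,0,0.007]},{"travel":[0.157,0.21,0],"dr":[0,0,0.007]},{"travel":[0.157,0.21,0],"dr":[0,0,0.007]},{"travel":[0.157,0.21,0],"dr":[0,0,0.007]},{"travel":[0.157,0.21,0],"dr":[0,0,0.007]},{"travel":[0.157,0.21,0],"dr":[0,0,0.007]},{"travel":[0.157,0.21,0],"dr":[0,0,0.007]},{"travel":[0.157,0.21,0],"dr":[0,0,0.007]},{"travel":[0.157,0.21,0],"dr":[0,0,0.007]},{"travel":[0.157,0.21,0],"dr":[0,0,0.007]},{"travel":[0,0,0],"dr":[0,0,0]}]' -1; python3 st.py
```

```text
time_s: 2.18
eef_pos: [0.6878, -0.1555, 0.2183]
eef_rot: [-0.011, 0.708, 0.706, 0.003]
wrist_force: [-0.2, -0.1, -0.3]
opening: 0.002
t 2.1833 p [ 0.6878 -0.1555  0.2183] F [-0.2 -0.1 -0.3] op 0.002 q [-0.4   0.49  1.24  0.01  1.43 -0.4 ]
[[ 0.003  1.    -0.012]
 [ 1.    -0.003  0.02 ]
 [ 0.02  -0.012 -1.   ]]
```

```bash
python3 -m handwheel '[{"travel":[-0.063,-0.133,0],"dr":[-0.023,-0.038,0]},{"travel":[0,0,0.208],"dr":[0,0,0]},{"travel":[0,0,0.208],"dr":[0,0,0]},{"travel":[0,0,0.208],"dr":[0,0,0]},{"travel":[0,0,0.208],"dr":[0,0,0]},{"travel":[0,0,0.208],"dr":[0,0,0]},{"travel":[0.1,0,0],"dr":[0,0,0]},{"travel":[0.1,0,0],"dr":[0,0,0]},{"travel":[0.1,0,0],"dr":[0,0,0]},{"travel":[0.1,0,0],"dr":[0,0,0]}]' -1; python3 st.py
```

```text
time_s: 3.02
eef_pos: [0.6684, -0.1013, 0.0551]
eef_rot: [0.001, 0.707, 0.707, -0.001]
wrist_force: [0.7, -2.0, 1.6]
opening: -0.005
t 3.0167 p [ 0.6684 -0.1013  0.0551] F [ 0.7 -2.   1.6] op -0.005 q [-0.32  0.59  1.44 -0.    1.11 -0.32]
[[-0.     1.    -0.   ]
 [ 1.     0.    -0.003]
 [-0.003 -0.    -1.   ]]
```

```bash
python3 -m handwheel '[{"travel":[0.07,0,0],"dr":[0,0,0]},{"travel":[0.07,0,0],"dr":[0,0,0]},{"travel":[0.07,0,0],"dr":[0,0,0]}]' -1;  python3 -m handwheel '[{"travel":[0.03,0,0],"dr":[0,0,0]}]' -1;python3 -m handwheel '[{"travel":[0.03,0,0],"dr":[0,0,0]}]' -1
```

```text
time_s: 3.27
eef_pos: [0.671, -0.0649, 0.0605]
eef_rot: [0.005, 0.706, 0.708, 0.0]
wrist_force: [-1.3, -36.5, -9.8]
opening: 0.0
time_s: 3.35
eef_pos: [0.671, -0.065, 0.0609]
eef_rot: [0.009, 0.705, 0.709, -0.004]
wrist_force: [-0.7, -40.4, -16.2]
opening: -0.002
time_s: 3.43
eef_pos: [0.671, -0.0656, 0.061]
eef_rot: [0.013, 0.705, 0.709, -0.007]
wrist_force: [-0.1, -21.6, -9.4]
opening: -0.001
```

```bash
python3 -m handwheel '[{"travel":[0,0,0],"dr":[0,0,0]},{"travel":[-0.15,0,0],"dr":[0,0,0]},{"travel":[0,0,-0.25],"dr":[0,0,0]},{"travel":[0,0,-0.25],"dr":[0,0,0]},{"travel":[0,0,-0.25],"dr":[0,0,0]},{"travel":[0,0,-0.25],"dr":[0,0,0]},{"travel":[0,0,-0.25],"dr":[0,0,0]},{"travel":[0.25,-0.04,0],"dr":[0,0,0]},{"travel":[0.25,-0.04,0],"dr":[0,0,0]},{"travel":[0.25,-0.04,0],"dr":[0,0,0]},{"travel":[0.25,-0.04,0],"dr":[0,0,0]},{"travel":[0.25,-0.04,0],"dr":[0,0,0]},{"travel":[0.25,-0.04,0],"dr":[0,0,0]},{"travel":[0.25,-0.04,0],"dr":[0,0,0]},{"travel":[0.25,-0.04,0],"dr":[0,0,0]},{"travel":[0.25,-0.04,0],"dr":[0,0,0]},{"travel":[0.25,-0.04,0],"dr":[0,0,0]},{"travel":[0.25,-0.04,0],"dr":[0,0,0]},{"travel":[0,0,0],"dr":[0,0,0]}]' 1; python3 st.py; python3 - <<'E'
from h import *
shot('top','top1',(130,110,350,275),3.6)
E
```

```text
time_s: 5.02
eef_pos: [0.5972, 0.3626, 0.2662]
eef_rot: [0.019, 0.705, 0.709, 0.007]
wrist_force: [0.4, 0.8, 0.0]
opening: 0.998
t 5.0167 p [0.5972 0.3626 0.2662] F [0.4 0.8 0. ] op 0.998 q [ 0.39  0.41  1.24 -0.03  1.46  0.39]
[[-0.007  0.999  0.038]
 [ 1.     0.007 -0.017]
 [-0.017  0.037 -0.999]]
```

View pics/top1.png

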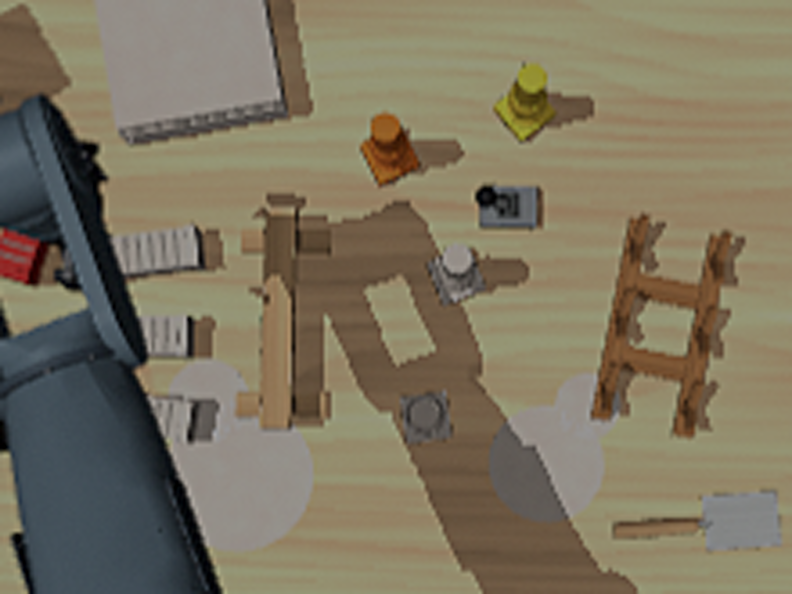

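```bash
python3 -m handwheel '[{"travel":[0,0,0],"dr":[0.073,0.032,-0.12]},{"travel":[0,0,0],"dr":[0,0,-0.12]},{"travel":[-0.1,0.02,0],"dr":[0,0,0]},{"travel":[0,0,0.25],"dr":[0,0,0]},{"travel":[0,0,0.25],"dr":[0,0,0]},{"travel":[0,0,0.25],"dr":[0,0,0]},{"travel":[0,0,0.25],"dr":[0,0,0]},{"travel":[0,0,0],"dr":[0,0,0]}]' 1; python3 st.py
```

```text
time_s: 5.73
eef_pos: [0.6064, 0.3477, 0.1239]
eef_rot: [0.004, 0.655, 0.755, 0.007]
wrist_force: [-1.3, -1.2, -1.7]
opening: 1.003
t 5.7333 p [0.6064 0.3477 0.1239] F [-1.3 -1.2 -1.7] op 1.003 q [ 0.35  0.54  1.36 -0.    1.23  0.21]
[[-0.141  0.99   0.016]
 [ 0.99   0.141  0.005]
 [ 0.002  0.016 -1.   ]]
```

```bash
python3 -m handwheel '[{"travel":[0,-0.03,0],"dr":[0.03,0,0]},{"travel":[0,0,0.18],"dr":[0,0,0]},{"travel":[0,0,0.18],"dr":[0,0,0]},{"travel":[0,0,0.18],"dr":[0,0,0]},{"travel":[0,0,0.15],"dr":[0,0,0]},{"travel":[0,0,0],"dr":[0,0,0]}]' 1; python3 -m handwheel '[{"travel":[0,0,0],"dr":[0,0,0]},{"travel":[0,0,0],"dr":[0,0,0]},{"travel":[0,0,0],"dr":[0,0,0]},{"travel":[0,0,0],"dr":[0,0,0]},{"travel":[0,0,0],"dr":[0,0,0]},{"travel":[0,0,0],"dr":[0,0,0]}]' -1;python3 st.py
```

```text
time_s: 6.23
eef_pos: [0.6101, 0.349, 0.0351]
eef_rot: [0.003, 0.656, 0.755, 0.008]
wrist_force: [-1.1, -0.3, -1.2]
opening: 1.0
time_s: 6.73
eef_pos: [0.6157, 0.3516, 0.0515]
eef_rot: [0.005, 0.656, 0.755, 0.014]
wrist_force: [-13.1, -4.2, 20.3]
opening: 0.148
t 6.7333 p [0.6157 0.3516 0.0515] F [-13.1  -4.2  20.3] op 0.148 q [0.35 0.64 1.37 0.   1.1  0.21]
[[-0.139  0.99   0.026]
 [ 0.99   0.139  0.014]
 [ 0.01   0.027 -1.   ]]
```

```bash
python3 -m handwheel '[{"travel":[0,0,-0.2],"dr":[0.04,0.02,0]},{"travel":[0,-0.08,-0.1],"dr":[0,0,0]},{"travel":[0,0,0],"dr":[0,0,0]},{"travel":[0,0,0],"dr":[0,0,0]}]' 1;python3 st.py; python3 - <<'E'
from h import *
shot('scene','s2',(270,130,370,205),8)
E
```

```text
time_s: 7.07
eef_pos: [0.6049, 0.35, 0.1022]
eef_rot: [-0.004, 0.656, 0.755, 0.012]
wrist_force: [1.0, -0.5, -1.0]
opening: 0.706
t 7.0667 p [0.6049 0.35   0.1022] F [ 1.  -0.5 -1. ] op 0.706 q [0.35 0.56 1.38 0.02 1.19 0.2 ]
[[-0.14   0.99   0.009]
 [ 0.99   0.14   0.024]
 [ 0.022  0.012 -1.   ]]
```

View pics/s2.png

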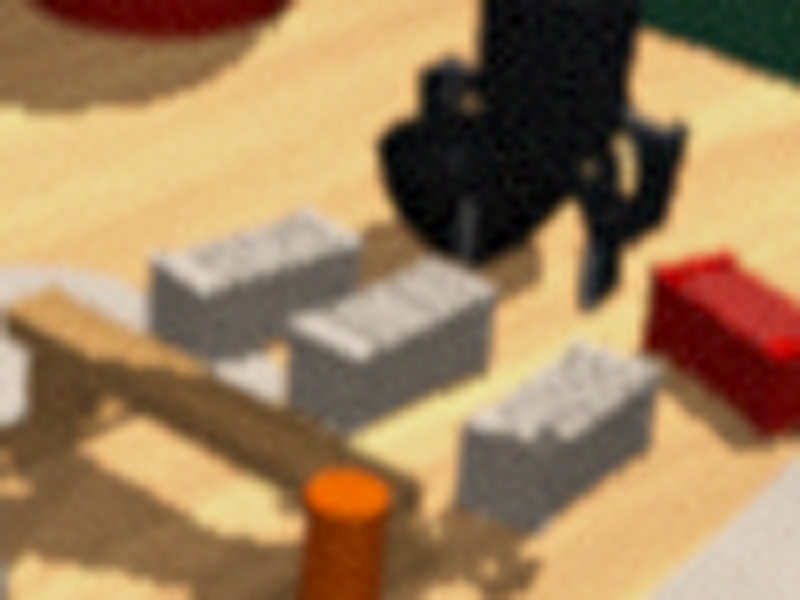

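```bash
python3 - <<'E'
from h import *
S=lambda u,v,z:at('scene',270+u/8-.5,130+v/8-.5,z)[:2].round(4)
for n,c in dict(A=[(465,428),(580,343),(660,375),(543,440)],B=[(290,322),(430,255),(495,292),(360,358)],C=[(152,262),(305,210),(360,240),(208,296)]).items():
    q=[S(*p,.049) for p in c];print(n,q,np.mean(q,0))
print((proj('scene',[.605,.35,.10])-[269.5,129.5])*8,(proj('scene',[.645,.355,.113])-[269.5,129.5])*8)
E
```

```text
A [array([0.6126, 0.2952]), array([0.5939, 0.4048]), array([0.6417, 0.4094]), array([0.645 , 0.3154])] [0.6233 0.3562]
B [array([0.4805, 0.308 ]), array([0.4774, 0.42  ]), array([0.5286, 0.4142]), array([0.5307, 0.3076])] [0.5043  0.36245]
C [array([0.3843, 0.3   ]), array([0.395, 0.408]), array([0.4403, 0.4043]), array([0.432 , 0.2957])] [0.4129 0.352 ]
[536.66946794 296.78804521] [610.15399343 299.62386104]
```

```bash
python3 -m handwheel '[{"travel":[0,0.09,0],"dr":[0.017,-0.046,0]},{"travel":[0,0,0.12],"dr":[0,0,0]},{"travel":[0,0,0.12],"dr":[0,0,0]},{"travel":[0,0,0.12],"dr":[0,0,0]},{"travel":[0,0,0.12],"dr":[0,0,0]},{"travel":[0,0,0],"dr":[0,0,0]},{"travel":[0,0,0],"dr":[0,0,0]}]' 1; python3 st.py
```

```text
time_s: 7.7
eef_pos: [0.62, 0.3515, 0.0224]
eef_rot: [0.002, 0.656, 0.755, -0.001]
wrist_force: [0.4, 0.1, 0.8]
opening: 1.002
t 7.7 p [0.62   0.3515 0.0224] F [0.4 0.1 0.8] op 1.002 q [ 0.35  0.7   1.34 -0.    1.1   0.21]
[[-0.14   0.99   0.002]
 [ 0.99   0.14  -0.004]
 [-0.004  0.002 -1.   ]]
```

```bash
python3 -m handwheel '[{"travel":[0,0,0.05],"dr":[0,0,0]},{"travel":[0,0,0.02],"dr":[0,0,0]},{"travel":[0,0,0],"dr":[0,0,0]}]' 1; python3 -m handwheel '[{"travel":[0,0,0],"dr":[0,0,0]},{"travel":[0,0,0],"dr":[0,0,0]},{"travel":[0,0,0],"dr":[0,0,0]},{"travel":[0,0,0],"dr":[0,0,0]},{"travel":[0,0,0],"dr":[0,0,0]},{"travel":[0,0,0],"dr":[0,0,0]}]' -1;python3 st.py
```

```text
time_s: 7.95
eef_pos: [0.6204, 0.3515, 0.0114]
eef_rot: [0.002, 0.656, 0.755, -0.001]
wrist_force: [0.4, -0.2, -0.5]
opening: 1.005
time_s: 8.45
eef_pos: [0.6225, 0.3523, 0.015]
eef_rot: [0.003, 0.656, 0.755, 0.002]
wrist_force: [0.1, 0.8, -2.8]
opening: 0.529
t 8.45 p [0.6225 0.3523 0.015 ] F [ 0.1  0.8 -2.8] op 0.529 q [ 0.35  0.71  1.34 -0.    1.09  0.21]
[[-0.14   0.99   0.008]
 [ 0.99   0.14  -0.002]
 [-0.003  0.007 -1.   ]]
```

```bash
python3 -m handwheel '[{"travel":[0,0,-0.2],"dr":[0,0,0]},{"travel":[0,0,-0.2],"dr":[0,0,0]},{"travel":[0,0,-0.2],"dr":[0,0,0.12]},{"travel":[0,0,-0.1],"dr":[0,0,0.12]},{"travel":[0,0,0],"dr":[0,0,0]},{"travel":[-0.2,0,0],"dr":[0,0,0]},{"travel":[-0.2,0,0],"dr":[0,0,0]},{"travel":[-0.2,-0.05,0],"dr":[0,0,0]},{"travel":[-0.2,0,0],"dr":[0,0,0]},{"travel":[0,0,0],"dr":[0,0,0]},{"travel":[0,0,0],"dr":[0,0,0]}]' -1;python3 st.py
```

```text
time_s: 9.37
eef_pos: [0.6076, 0.2278, 0.1123]
eef_rot: [-0.001, 0.698, 0.716, -0.005]
wrist_force: [0.4, 0.8, -2.6]
opening: 0.527
t 9.3667 p [0.6076 0.2278 0.1123] F [ 0.4  0.8 -2.6] op 0.527 q [ 0.18  0.47  1.49 -0.    1.19  0.16]
[[-0.025  1.    -0.009]
 [ 1.     0.025 -0.006]
 [-0.006 -0.009 -1.   ]]
```

```bash
python3 -m handwheel '[{"travel":[-0.1,0,0],"dr":[0,0,0]},{"travel":[-0.1,0.01,0],"dr":[0,0,0]},{"travel":[0,0,0],"dr":[0,0,0]},{"travel":[0,0,0.08],"dr":[0,0,0]},{"travel":[0,0,0.06],"dr":[0,0,0]},{"travel":[0,0,0.02],"dr":[0,0,0]},{"travel":[0,0,0],"dr":[0,0,0]}]' -1;python3 st.py
```

```text
time_s: 9.95
eef_pos: [0.6084, 0.1981, 0.0823]
eef_rot: [-0.002, 0.696, 0.718, -0.007]
wrist_force: [-4.1, -5.8, 12.9]
opening: 0.529
t 9.95 p [0.6084 0.1981 0.0823] F [-4.1 -5.8 12.9] op 0.529 q [ 0.13  0.49  1.53 -0.01  1.14  0.1 ]
[[-0.031  0.999 -0.013]
 [ 0.999  0.031 -0.007]
 [-0.006 -0.013 -1.   ]]
```

```bash
python3 -m handwheel '[{"travel":[0,0,-0.01],"dr":[0,0,0]},{"travel":[0,0,0],"dr":[0,0,0]},{"travel":[0,0,0],"dr":[0,0,0]},{"travel":[0,0,-0.05],"dr":[0,0,0]},{"travel":[0,0,-0.2],"dr":[-0.02,-0.02,0]},{"travel":[0,0,-0.2],"dr":[0,0,0]},{"travel":[0,0,-0.2],"dr":[0,0,0]},{"travel":[0,0,0],"dr":[0,0,0]},{"travel":[0.2,-0.15,0],"dr":[0,0,0]},{"travel":[0.2,-0.15,0],"dr":[0,0,0]},{"travel":[0.2,-0.15,0],"dr":[0,0,0]},{"travel":[0.2,-0.15,0],"dr":[0,0,0]},{"travel":[0.1,-0.06,0],"dr":[0,0,0]},{"travel":[0,0,0],"dr":[0,0,0]},{"travel":[0,0,0],"dr":[0,0,0]}]' 1;python3 st.py;python3 - <<'E'
from h import *
shot('scene','s3',(270,130,370,205),8)
E
```

```text
time_s: 11.2
eef_pos: [0.5047, 0.34, 0.1919]
eef_rot: [0.008, 0.695, 0.719, -0.0]
wrist_force: [0.0, 0.1, 0.3]
opening: 1.003
t 11.2 p [0.5047 0.34   0.1919] F [0.  0.1 0.3] op 1.003 q [ 0.41  0.29  1.56 -0.02  1.29  0.38]
[[-0.033  0.999  0.011]
 [ 0.999  0.033 -0.011]
 [-0.011  0.011 -1.   ]]
```

View pics/s3.png

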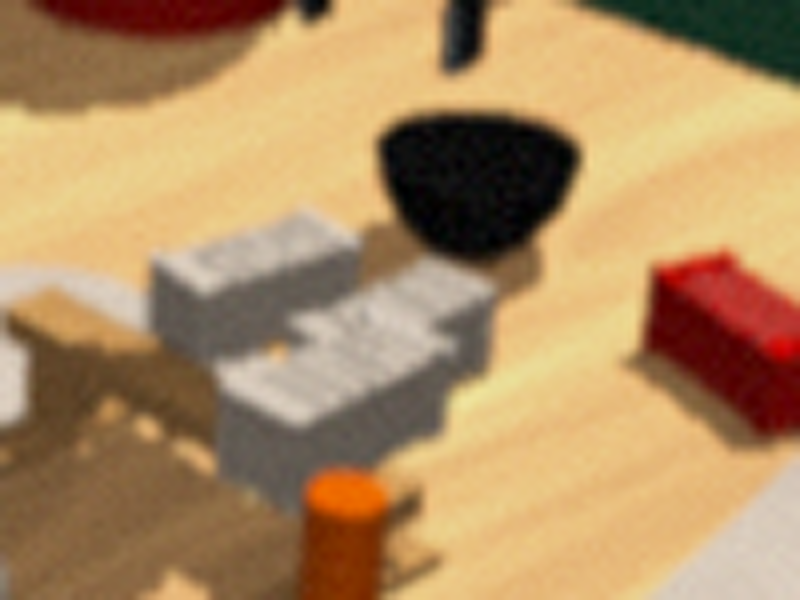

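```bash
python3 - <<'E'
from h import *
S=lambda u,v,z:at('scene',270+u/8-.5,130+v/8-.5,z)[:2].round(4)
q=[S(*p,.119) for p in ((217,368),(365,308),(458,350),(305,424))];print(q,np.mean(q,0)-[.005,.003])
print('bowl',at('top',202/1.5625,346/1.5625,.06))
E
python3 -m handwheel '[{"travel":[0.05,-0.01,0],"dr":[0.02,-0.02,0]},{"travel":[0.05,0,0.2],"dr":[0,0,0]},{"travel":[0,0,0.2],"dr":[0,0,0]},{"travel":[0,0,0.2],"dr":[0,0,0]},{"travel":[0,0,0.2],"dr":[0,0,0]},{"travel":[0,0,0.15],"dr":[0,0,0]},{"travel":[0,0,0],"dr":[0,0,0]},{"travel":[0,0,0],"dr":[0,0,0]}]' 1;python3 st.py
```

```text
[array([0.5757, 0.1561]), array([0.5806, 0.2507]), array([0.6371, 0.2534]), array([0.6377, 0.1503])] [0.602775 0.199625]
bowl [0.42081805 0.52114653 0.06      ]
time_s: 11.92
eef_pos: [0.5142, 0.3488, 0.0481]
eef_rot: [0.01, 0.7, 0.714, -0.005]
wrist_force: [0.7, 1.1, 0.6]
opening: 0.999
t 11.9167 p [0.5142 0.3488 0.0481] F [0.7 1.1 0.6] op 0.999 q [ 0.42  0.5   1.6  -0.03  1.05  0.41]
[[-0.02   1.     0.008]
 [ 1.     0.02  -0.022]
 [-0.022  0.007 -1.   ]]
```

```bash
python3 -m handwheel '[{"travel":[0.065,-0.08,0],"dr":[0.015,0.04,0]},{"travel":[0,0,0],"dr":[0,0,0]},{"travel":[0,0,0],"dr":[0,0,0]}]' 1;python3 st.py;python3 -m handwheel '[{"travel":[0,0,0.1],"dr":[0,0,0]},{"travel":[0,0,0.1],"dr":[0,0,0]},{"travel":[0,0,0.03],"dr":[0,0,0]},{"travel":[0,0,0],"dr":[0,0,0]}]' 1;python3 -m handwheel '[{"travel":[0,0,0],"dr":[0,0,0]},{"travel":[0,0,0],"dr":[0,0,0]},{"travel":[0,0,0],"dr":[0,0,0]},{"travel":[0,0,0],"dr":[0,0,0]},{"travel":[0,0,0],"dr":[0,0,0]},{"travel":[0,0,0],"dr":[0,0,0]}]' -1;python3 st.py
```

```text
time_s: 12.17
eef_pos: [0.5053, 0.3577, 0.0508]
eef_rot: [0.001, 0.701, 0.713, 0.001]
wrist_force: [0.7, -0.3, 1.2]
opening: 1.0
t 12.1667 p [0.5053 0.3577 0.0508] F [ 0.7 -0.3  1.2] op 1.0 q [ 0.43  0.49  1.61 -0.    1.05  0.41]
[[-0.017  1.     0.002]
 [ 1.     0.017 -0.   ]
 [-0.     0.002 -1.   ]]
time_s: 12.5
eef_pos: [0.5113, 0.3584, 0.0194]
eef_rot: [0.004, 0.701, 0.713, 0.005]
wrist_force: [-0.1, 0.3, -1.1]
opening: 1.004
time_s: 13.0
eef_pos: [0.5121, 0.3583, 0.0208]
eef_rot: [0.004, 0.701, 0.713, 0.005]
wrist_force: [-0.8, 0.7, -4.2]
opening: 0.53
t 13.0 p [0.5121 0.3583 0.0208] F [-0.8  0.7 -4.2] op 0.53 q [ 0.42  0.54  1.61 -0.    0.99  0.41]
[[-0.016  1.     0.013]
 [ 1.     0.016  0.002]
 [ 0.002  0.013 -1.   ]]
```

```bash
python3 -m handwheel '[{"travel":[0,0,-0.2],"dr":[0,0,0]},{"travel":[0,0,-0.2],"dr":[0,0,0]},{"travel":[0,0,-0.2],"dr":[0,0,0]},{"travel":[0,0,-0.05],"dr":[0,0,0]},{"travel":[0,0,0],"dr":[0,0,0]},{"travel":[-0.2,0,0],"dr":[0,0,0]},{"travel":[-0.2,0,0],"dr":[0,0,0]},{"travel":[-0.2,0,0],"dr":[0,0,0]},{"travel":[-0.2,0,0],"dr":[0,0,0]},{"travel":[-0.15,0,0],"dr":[0,0,0]},{"travel":[0,0,0],"dr":[0,0,0]},{"travel":[0,0,0],"dr":[0,0,0]}]' -1;python3 st.py
```

```text
time_s: 14.0
eef_pos: [0.5046, 0.2086, 0.106]
eef_rot: [-0.0, 0.7, 0.714, -0.003]
wrist_force: [-0.2, 0.4, -2.5]
opening: 0.529
t 14.0 p [0.5046 0.2086 0.106 ] F [-0.2  0.4 -2.5] op 0.529 q [ 0.18  0.27  1.78 -0.    1.1   0.16]
[[-0.019  1.    -0.004]
 [ 1.     0.019 -0.003]
 [-0.003 -0.004 -1.   ]]
```

```bash
python3 -m handwheel '[{"travel":[-0.085,0.015,0],"dr":[0,0,0]},{"travel":[0,0,0],"dr":[0,0,0]},{"travel":[0,0,0.05],"dr":[0,0,0]},{"travel":[0,0,0.04],"dr":[0,0,0]},{"travel":[0,0,0.02],"dr":[0,0,0]},{"travel":[0,0,0],"dr":[0,0,0]}]' -1;python3 st.py
```

```text
time_s: 14.5
eef_pos: [0.5057, 0.1983, 0.0888]
eef_rot: [-0.001, 0.699, 0.715, -0.005]
wrist_force: [0.5, -0.7, -3.5]
opening: 0.524
t 14.5 p [0.5057 0.1983 0.0888] F [ 0.5 -0.7 -3.5] op 0.524 q [ 0.16  0.29  1.79 -0.    1.07  0.14]
[[-0.022  1.    -0.008]
 [ 1.     0.022 -0.005]
 [-0.005 -0.008 -1.   ]]
```

```bash
python3 -m handwheel '[{"travel":[0,0,0.025],"dr":[0,0,0]},{"travel":[0,0,0],"dr":[0,0,0]}]' -1;python3 -m handwheel '[{"travel":[0,0,0.02],"dr":[0,0,0]},{"travel":[0,0,0],"dr":[0,0,0]}]' -1
```

```text
time_s: 14.67
eef_pos: [0.5067, 0.1995, 0.0889]
eef_rot: [0.0, 0.698, 0.716, -0.005]
wrist_force: [0.8, 0.5, -4.2]
opening: 0.528
time_s: 14.83
eef_pos: [0.5076, 0.2008, 0.0884]
eef_rot: [0.001, 0.697, 0.717, -0.004]
wrist_force: [1.2, -0.8, -3.5]
opening: 0.526
```

```bash
python3 -m handwheel '[{"travel":[-0.02,0,0.03],"dr":[0,0,0]},{"travel":[-0.01,0,0.02],"dr":[0,0,0]}]' -1
```

```text
time_s: 15.0
eef_pos: [0.508, 0.2007, 0.0878]
eef_rot: [-0.0, 0.697, 0.717, -0.002]
wrist_force: [-12.5, -3.5, 27.3]
opening: 0.531
```

```bash
python3 -m handwheel '[{"travel":[0,0,-0.015],"dr":[0,0,0]},{"travel":[0,0,0],"dr":[0,0,0]},{"travel":[0,0,0],"dr":[0,0,0]},{"travel":[0,0,-0.05],"dr":[0,0,0]},{"travel":[0,0,-0.2],"dr":[0,0,0]},{"travel":[0,0,-0.2],"dr":[0,0,0]},{"travel":[0,0,-0.2],"dr":[0,0,0]},{"travel":[0,0,0],"dr":[0,0,0]},{"travel":[0.2,-0.15,0],"dr":[0,0,0]},{"travel":[0.2,-0.15,0],"dr":[0,0,0]},{"travel":[0.2,-0.15,0],"dr":[0,0,0]},{"travel":[0.2,-0.15,0],"dr":[0,0,0]},{"travel":[0.2,-0.05,0],"dr":[0,0,0.1]},{"travel":[0,0,0],"dr":[0,0,0.1]},{"travel":[0,0,0],"dr":[0,0,0]},{"travel":[0,0,0],"dr":[0,0,0]}]' 0.4;python3 st.py
```

```text
time_s: 16.33
eef_pos: [0.4016, 0.3561, 0.1863]
eef_rot: [-0.002, 0.735, 0.678, -0.003]
wrist_force: [0.3, -0.9, 0.3]
opening: 0.701
t 16.3333 p [0.4016 0.3561 0.1863] F [ 0.3 -0.9  0.3] op 0.701 q [0.5  0.15 1.74 0.   1.26 0.58]
[[ 0.08   0.997 -0.006]
 [ 0.997 -0.08  -0.001]
 [-0.002 -0.006 -1.   ]]
```

```bash
python3 -m handwheel '[{"travel":[-0.04,0.04,0.2],"dr":[0,0,0]},{"travel":[0,0,0.2],"dr":[0,0,0]},{"travel":[0,0,0.2],"dr":[0,0,0]},{"travel":[0,0,0.2],"dr":[0,0,0]},{"travel":[0,0,0.1],"dr":[0,0,0]},{"travel":[0,0,0],"dr":[0,0,0]},{"travel":[0,0,0],"dr":[0,0,0]}]' 1;python3 st.py
```

```text
time_s: 16.92
eef_pos: [0.412, 0.3453, 0.0468]
eef_rot: [-0.001, 0.734, 0.679, -0.001]
wrist_force: [0.4, -0.5, 0.1]
opening: 1.0
t 16.9167 p [0.412  0.3453 0.0468] F [ 0.4 -0.5  0.1] op 1.0 q [0.48 0.34 1.82 0.   0.97 0.55]
[[ 0.077  0.997 -0.002]
 [ 0.997 -0.077  0.   ]
 [ 0.    -0.002 -1.   ]]
```

```bash
python3 -m handwheel '[{"travel":[0.035,-0.03,0.1],"dr":[0,0,0]},{"travel":[0,0,0.1],"dr":[0,0,0]},{"travel":[0,0,0.04],"dr":[0,0,0]},{"travel":[0,0,0],"dr":[0,0,0]}]' 1;python3 -m handwheel '[{"travel":[0,0,0],"dr":[0,0,0]},{"travel":[0,0,0],"dr":[0,0,0]},{"travel":[0,0,0],"dr":[0,0,0]},{"travel":[0,0,0],"dr":[0,0,0]},{"travel":[0,0,0],"dr":[0,0,0]},{"travel":[0,0,0],"dr":[0,0,0]}]' -1;python3 st.py
```

```text
time_s: 17.25
eef_pos: [0.4126, 0.3509, 0.0144]
eef_rot: [0.0, 0.734, 0.679, 0.003]
wrist_force: [1.3, -0.3, 0.3]
opening: 1.001
time_s: 17.75
eef_pos: [0.4162, 0.3521, 0.02]
eef_rot: [0.001, 0.734, 0.679, 0.006]
wrist_force: [0.2, -0.3, -1.7]
opening: 0.528
t 17.75 p [0.4162 0.3521 0.02  ] F [ 0.2 -0.3 -1.7] op 0.528 q [0.48 0.4  1.82 0.   0.91 0.56]
[[ 0.078  0.997  0.011]
 [ 0.997 -0.078  0.007]
 [ 0.007  0.01  -1.   ]]
```

```bash
python3 -m handwheel '[{"travel":[0,0,-0.2],"dr":[0,0,0]},{"travel":[0,0,-0.2],"dr":[0,0,0]},{"travel":[0,0,-0.2],"dr":[0,0,-0.08]},{"travel":[0,0,-0.05],"dr":[0,0,-0.08]},{"travel":[0,0,0],"dr":[0,0,0]},{"travel":[-0.2,0,0],"dr":[0,0,0]},{"travel":[-0.2,0,0],"dr":[0,0,0]},{"travel":[-0.2,0,0],"dr":[0,0,0]},{"travel":[-0.2,0,0],"dr":[0,0,0]},{"travel":[-0.2,0,0],"dr":[0,0,0]},{"travel":[0,0,0],"dr":[0,0,0]},{"travel":[0,0,0],"dr":[0,0,0]}]' -1;python3 st.py
```

```text
time_s: 18.75
eef_pos: [0.411, 0.1949, 0.114]
eef_rot: [-0.0, 0.706, 0.709, 0.002]
wrist_force: [0.2, -0.3, -2.4]
opening: 0.528
t 18.75 p [0.411  0.1949 0.114 ] F [ 0.2 -0.3 -2.4] op 0.528 q [0.18 0.06 2.01 0.   1.08 0.17]
[[-0.004  1.     0.002]
 [ 1.     0.004  0.003]
 [ 0.003  0.002 -1.   ]]
```

```bash
python3 -m handwheel '[{"travel":[0,0.04,0.06],"dr":[0,0,0]},{"travel":[0,0,0.06],"dr":[0,0,0]},{"travel":[0,0,0.04],"dr":[0,0,0]},{"travel":[0,0,0.03],"dr":[0,0,0]}]' -1;python3 -m handwheel '[{"travel":[0,0,0.02],"dr":[0,0,0]}]' -1
```

```text
time_s: 19.08
eef_pos: [0.4176, 0.1959, 0.0853]
eef_rot: [-0.0, 0.706, 0.708, 0.002]
wrist_force: [-20.3, -9.9, 56.2]
opening: 0.529
time_s: 19.17
eef_pos: [0.4178, 0.196, 0.0853]
eef_rot: [-0.0, 0.706, 0.708, 0.0]
wrist_force: [-26.0, -12.4, 62.9]
opening: 0.524
```

```bash
python3 -m handwheel '[{"travel":[0,0,-0.02],"dr":[0,0,0]},{"travel":[0,0,0],"dr":[0,0,0]},{"travel":[0,0,0],"dr":[0,0,0]},{"travel":[0,0,-0.03],"dr":[0,0,0]},{"travel":[0,0,-0.2],"dr":[0,0,0]},{"travel":[0,0,-0.2],"dr":[0,0,0]},{"travel":[0,0,-0.2],"dr":[0,0,0]},{"travel":[0,0,-0.2],"dr":[0,0,0]},{"travel":[0,0,-0.2],"dr":[0,0,0]},{"travel":[-0.2,0,-0.1],"dr":[0,0,0]},{"travel":[-0.2,0,0],"dr":[0,0,0]},{"travel":[-0.2,0,0],"dr":[0,0,0]},{"travel":[-0.2,0,0],"dr":[0,0,0]},{"travel":[-0.2,0,0],"dr":[0,0,0]},{"travel":[-0.2,0,0],"dr":[0,0,0]},{"travel":[-0.2,0,0],"dr":[0,0,0]},{"travel":[-0.2,0,0],"dr":[0,0,0]},{"travel":[0,0,0],"dr":[0,0,0]}]' 0.4;python3 st.py;python3 - <<'E'
from h import *
shot('scene','s4',(200,120,360,240),5)
E
```

```text
time_s: 20.67
eef_pos: [0.4171, -0.0466, 0.2648]
eef_rot: [-0.001, 0.7, 0.714, -0.001]
wrist_force: [0.7, -1.2, -0.2]
opening: 0.7
t 20.6667 p [ 0.4171 -0.0466  0.2648] F [ 0.7 -1.2 -0.2] op 0.7 q [-0.39 -0.21  1.93 -0.    1.43 -0.41]
[[-0.02   1.    -0.003]
 [ 1.     0.02  -0.001]
 [-0.001 -0.003 -1.   ]]
```

View pics/s4.png

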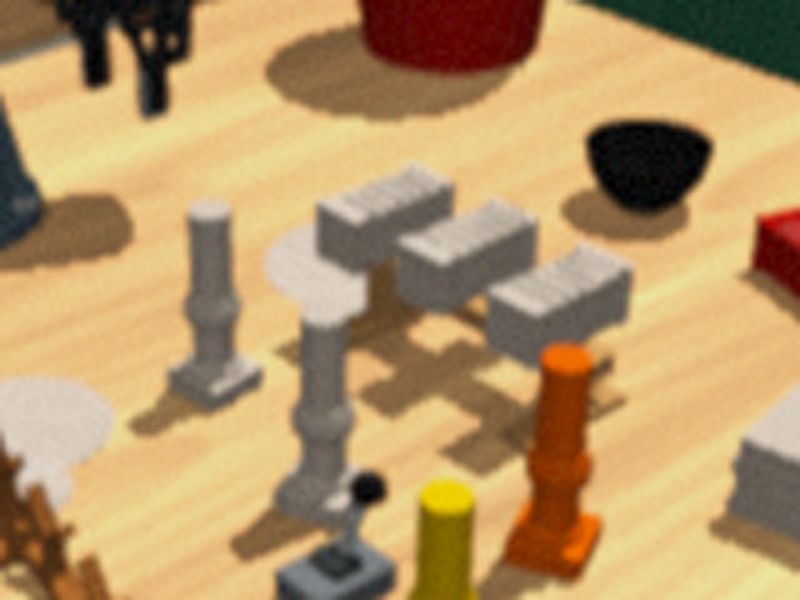

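```bash
python3 -m handwheel '[{"travel":[0,0,0],"dr":[0,0,0.21]},{"travel":[0,0,0],"dr":[0,0,0.21]},{"travel":[0,0,0],"dr":[0,0.222,0]},{"travel":[0,0,0],"dr":[0,0.222,0]},{"travel":[0,0,0],"dr":[0,0.222,0]},{"travel":[0,0,0],"dr":[0,0,0]}]' 0.4;python3 st.py
```

```text
time_s: 21.22
eef_pos: [0.4177, -0.0361, 0.2647]
eef_rot: [-0.117, 0.763, 0.62, 0.141]
wrist_force: [-0.6, -1.2, 0.1]
opening: 0.703
t 21.2167 p [ 0.4177 -0.0361  0.2647] F [-0.6 -1.2  0.1] op 0.703 q [-0.64 -0.19  1.95  0.33  1.55 -0.47]
[[ 0.193  0.979  0.07 ]
 [ 0.913 -0.205  0.352]
 [ 0.359 -0.004 -0.933]]
```

```bash
python3 -m handwheel '[{"travel":[0,0,0],"dr":[0,0.222,0]},{"travel":[0,0,0],"dr":[0,0.222,0]},{"travel":[0,0,0],"dr":[0,0.222,0]},{"travel":[0,0,0],"dr":[0,0.222,0]},{"travel":[0,0,0],"dr":[0,0.222,0]},{"travel":[0,0,0],"dr":[0,0.222,0]},{"travel":[0,0,0],"dr":[0,0,0]}]' 0.4;python3 st.py
```

```text
time_s: 21.8
eef_pos: [0.4191, -0.0284, 0.2665]
eef_rot: [-0.33, 0.663, 0.543, 0.395]
wrist_force: [-0.3, -0.7, -1.2]
opening: 0.7
t 21.8 p [ 0.4191 -0.0284  0.2665] F [-0.3 -0.7 -1.2] op 0.7 q [-0.94  0.13  1.96  0.74  1.86 -0.84]
[[ 0.098  0.981  0.166]
 [ 0.46  -0.193  0.867]
 [ 0.883 -0.008 -0.47 ]]
```

```bash
cat > d.py <<'E'
import sys
from h import *
# usage: d.py x y z : travel (total, tool axes) from current TCP to target
o=ctrl.get_obs();t=np.array(list(map(float,sys.argv[1:4])));d=Rm().as_matrix().T@(t-o['eef_pos'])
print('travel total',(d/.15).round(3),'min rows',np.linalg.norm(d)/.04)
if len(sys.argv)>5: # desired: a deg, theta deg
    from scipy.spatial.transform import Rotation as Ro
    a,th=np.radians([float(v) for v in sys.argv[4:6]])
    x0=np.array([np.cos(a),np.sin(a),0]);y0=np.array([np.sin(a),-np.cos(a),0]);z0=np.array([0,0,-1.])
    W=np.c_[np.cos(th)*x0-np.sin(th)*z0,y0,np.cos(th)*z0+np.sin(th)*x0]
    print('dr total',((Rm().inv()*Ro.from_matrix(W)).as_rotvec()/np.radians(30)).round(3))
E
python3 -m handwheel '[{"travel":[0,0,0],"dr":[0,0.222,0]},{"travel":[0,0,0],"dr":[0,0.222,0]},{"travel":[0,0,0],"dr":[0,0,0]}]' 1;python3 st.py; python3 d.py .398 -.050 .2 78.6 75
```

```text
time_s: 22.05
eef_pos: [0.4194, -0.0253, 0.2658]
eef_rot: [-0.394, 0.613, 0.503, 0.464]
wrist_force: [0.1, 0.4, -0.9]
opening: 1.0
t 22.05 p [ 0.4194 -0.0253  0.2658] F [ 0.1  0.4 -0.9] op 1.0 q [-0.98  0.29  1.95  0.82  1.96 -0.92]
[[ 0.063  0.983  0.173]
 [ 0.251 -0.183  0.951]
 [ 0.966 -0.016 -0.258]]
travel total [-0.474 -0.103 -0.068] min rows 1.836278426184355
dr total [-0.035 -0.002 -0.023]
```

```bash
python3 -m handwheel '[{"travel":[-0.16,-0.035,-0.023],"dr":[-0.035,0,-0.023]},{"travel":[-0.16,-0.035,-0.023],"dr":[0,0,0]},{"travel":[-0.16,-0.035,-0.023],"dr":[0,0,0]},{"travel":[0,0,0],"dr":[0,0,0]}]' 1;python3 st.py; python3 d.py .398 -.050 .108 78.6 75
```

```text
time_s: 22.38
eef_pos: [0.3982, -0.0482, 0.1968]
eef_rot: [-0.384, 0.617, 0.512, 0.458]
wrist_force: [-0.8, -0.4, 0.5]
opening: 0.996
t 22.3833 p [ 0.3982 -0.0482  0.1968] F [-0.8 -0.4  0.5] op 0.996 q [-1.04  0.41  1.95  0.72  1.88 -1.06]
[[ 0.056  0.983  0.173]
 [ 0.28  -0.181  0.943]
 [ 0.958 -0.004 -0.286]]
travel total [-0.571  0.003  0.158] min rows 2.2201041265479615
dr total [-0.033  0.054  0.001]
```

```bash
python3 -m handwheel '[{"travel":[-0.143,0,0.04],"dr":[-0.033,0.054,0]},{"travel":[-0.143,0,0.04],"dr":[0,0,0]},{"travel":[-0.143,0,0.04],"dr":[0,0,0]},{"travel":[-0.143,0,0.04],"dr":[0,0,0]},{"travel":[0,0,0],"dr":[0,0,0]}]' 1;python3 st.py; python3 d.py .414 .036 .106 78.6 75
```

```text
time_s: 22.8
eef_pos: [0.4028, -0.0488, 0.1105]
eef_rot: [-0.379, 0.617, 0.514, 0.459]
wrist_force: [0.1, 0.1, -0.4]
opening: 1.0
t 22.8 p [ 0.4028 -0.0488  0.1105] F [ 0.1  0.1 -0.4] op 1.0 q [-1.03  0.61  1.92  0.7   1.75 -1.18]
[[ 0.049  0.983  0.177]
 [ 0.286 -0.183  0.94 ]
 [ 0.957  0.005 -0.291]]
travel total [ 0.137 -0.03   0.553] min rows 2.140997316551654
dr total [-0.025  0.063  0.017]
```

```bash
python3 -m handwheel '[{"travel":[0.034,-0.01,0.138],"dr":[-0.025,0.063,0.017]},{"travel":[0.034,-0.01,0.138],"dr":[0,0,0]},{"travel":[0.034,-0.01,0.138],"dr":[0,0,0]},{"travel":[0.034,0,0.138],"dr":[0,0,0]},{"travel":[0,0,0],"dr":[0,0,0]},{"travel":[0,0,0],"dr":[0,0,0]}]' 1;python3 st.py; python3 d.py .414 .036 .106 78.6 75
```

```text
time_s: 23.3
eef_pos: [0.4204, 0.0379, 0.1173]
eef_rot: [-0.38, 0.615, 0.513, 0.464]
wrist_force: [-0.2, -0.8, -0.9]
opening: 1.0
t 23.3 p [0.4204 0.0379 0.1173] F [-0.2 -0.8 -0.9] op 1.0 q [-0.89  0.55  2.03  0.83  1.67 -1.16]
[[ 0.044  0.983  0.18 ]
 [ 0.278 -0.185  0.943]
 [ 0.96   0.008 -0.281]]
travel total [-0.078 -0.04   0.001] min rows 0.3285450871832821
dr total [-0.019  0.044  0.022]
```

```bash
python3 -m handwheel '[{"travel":[-0.078,-0.04,0],"dr":[0,0.03,0]},{"travel":[0,0,0],"dr":[0,0,0]}]' 1;python3 st.py; python3 -m handwheel '[{"travel":[0,0,0],"dr":[0,0,0]},{"travel":[0,0,0],"dr":[0,0,0]},{"travel":[0,0,0],"dr":[0,0,0]},{"travel":[0,0,0],"dr":[0,0,0]},{"travel":[0,0,0],"dr":[0,0,0]},{"travel":[0,0,0],"dr":[0,0,0]},{"travel":[0,0,0],"dr":[0,0,0]}]' -1;python3 st.py;python3 - <<'E'
from h import *
shot('scene','s5',(180,120,300,210),6.6)
E
```

```text
time_s: 23.47
eef_pos: [0.4154, 0.0349, 0.1087]
eef_rot: [-0.382, 0.61, 0.514, 0.467]
wrist_force: [-0.2, -0.0, -0.5]
opening: 0.999
t 23.4667 p [0.4154 0.0349 0.1087] F [-0.2 -0.  -0.5] op 0.999 q [-0.91  0.58  2.02  0.81  1.66 -1.19]
[[ 0.036  0.984  0.177]
 [ 0.271 -0.18   0.946]
 [ 0.962  0.014 -0.273]]
time_s: 24.05
eef_pos: [0.4179, 0.0314, 0.1116]
eef_rot: [-0.378, 0.611, 0.516, 0.466]
wrist_force: [-0.1, 0.1, -1.1]
opening: 0.375
t 24.05 p [0.4179 0.0314 0.1116] F [-0.1  0.1 -1.1] op 0.375 q [-0.91  0.57  2.02  0.81  1.67 -1.18]
[[ 0.034  0.983  0.179]
 [ 0.279 -0.181  0.943]
 [ 0.96   0.018 -0.28 ]]
```

View pics/s5.png

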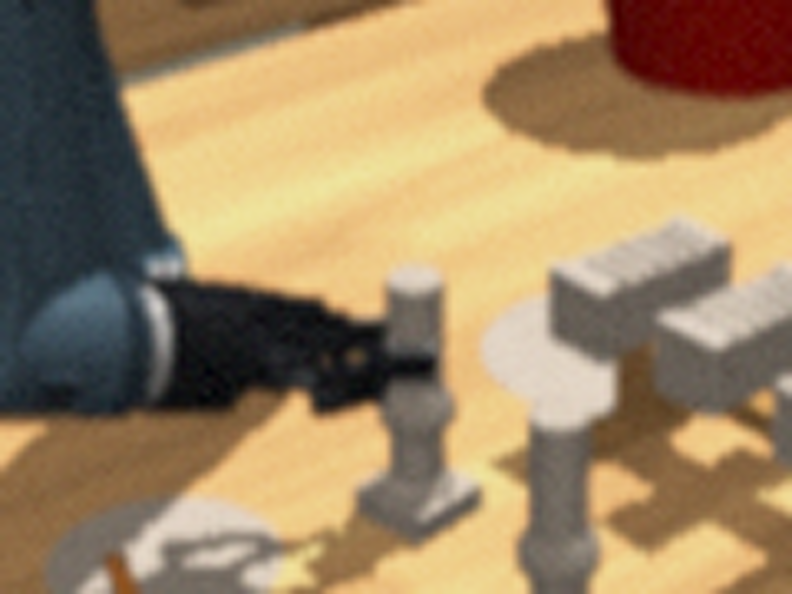

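```bash
python3 -m handwheel '[{"travel":[0.2,0,-0.06],"dr":[0,0,0]},{"travel":[0.2,0,-0.06],"dr":[0,0,0]},{"travel":[0.2,0,-0.06],"dr":[0,0,0]},{"travel":[0.2,0,-0.06],"dr":[0,0,0]},{"travel":[0,0,0],"dr":[0,0,0]},{"travel":[0,0,0],"dr":[0,-0.22,0]},{"travel":[0,0,0],"dr":[0,-0.22,0]},{"travel":[0,0,0],"dr":[0,-0.22,0]},{"travel":[0,0,0],"dr":[0,-0.22,0]},{"travel":[0,0,0],"dr":[0,-0.22,0]},{"travel":[0,0,0],"dr":[0,-0.22,0]},{"travel":[0,0,0],"dr":[0,-0.22,0]},{"travel":[0,0,0],"dr":[0,-0.22,0]},{"travel":[0,0,0],"dr":[0,-0.22,0]},{"travel":[0,0,0],"dr":[0,-0.22,0]},{"travel":[0,0,0],"dr":[0,0,0]}]' -1;python3 st.py; python3 d.py .440 -.219 .25 78.6 -16.3
```

```text
time_s: 25.43
eef_pos: [0.4122, 0.0297, 0.2291]
eef_rot: [-0.03, 0.771, 0.635, 0.036]
wrist_force: [0.3, 1.9, -4.0]
opening: 0.372
t 25.4333 p [0.4122 0.0297 0.2291] F [ 0.3  1.9 -4. ] op 0.372 q [-0.29 -0.22  2.01  0.1   1.36 -0.12]
[[ 0.191  0.982  0.017]
 [ 0.977 -0.191  0.092]
 [ 0.094 -0.001 -0.996]]
travel total [-1.572  0.499 -0.288] min rows 6.277644551482204
dr total [-0.001 -0.722  0.013]
```

```bash
python3 -m handwheel '[{"travel":[0,0,-0.05],"dr":[0,-0.18,0]},{"travel":[0,0,-0.05],"dr":[0,-0.18,0]},{"travel":[0,0,0],"dr":[0,-0.18,0]},{"travel":[0,0,0],"dr":[0,-0.18,0]},{"travel":[0,0,0],"dr":[0,0,0]}]' -1;python3 st.py; python3 d.py .440 -.219 .17 78.6 -16.3
```

```text
time_s: 25.85
eef_pos: [0.4082, 0.0295, 0.2385]
eef_rot: [0.085, 0.762, 0.631, -0.116]
wrist_force: [-0.4, 1.2, -3.3]
opening: 0.373
t 25.85 p [0.4082 0.0295 0.2385] F [-0.4  1.2 -3.3] op 0.373 q [ 0.   -0.11  1.92 -0.28  1.41  0.24]
[[ 0.177  0.982 -0.07 ]
 [ 0.942 -0.189 -0.277]
 [-0.285 -0.017 -0.958]]
travel total [-1.393  0.529  0.882] min rows 6.493981330849589
dr total [-0.026  0.009  0.025]
```

```bash
python3 -m handwheel '[{"travel":[-0.174,0.066,0.11],"dr":[-0.026,0,0.02]},{"travel":[-0.174,0.066,0.11],"dr":[0,0,0]},{"travel":[-0.174,0.066,0.11],"dr":[0,0,0]},{"travel":[-0.174,0.066,0.11],"dr":[0,0,0]},{"travel":[-0.174,0.066,0.11],"dr":[0,0,0]},{"travel":[-0.174,0.066,0.11],"dr":[0,0,0]},{"travel":[-0.174,0.066,0.11],"dr":[0,0,0]},{"travel":[-0.174,0.066,0.11],"dr":[0,0,0]},{"travel":[0,0,0],"dr":[0,0,0]},{"travel":[0,0,0],"dr":[0,0,0]}]' -1;python3 st.py; python3 d.py .440 -.219 .10 78.6 -16.3;python3 - <<'E'
from h import *
shot('scene','s6',(130,150,290,270),5)
E
```

```text
time_s: 26.68
eef_pos: [0.4288, -0.2277, 0.148]
eef_rot: [0.065, 0.767, 0.631, -0.102]
wrist_force: [-0.1, 0.6, -3.1]
opening: 0.372
t 26.6833 p [ 0.4288 -0.2277  0.148 ] F [-0.1  0.6 -3.1] op 0.372 q [-0.58  0.07  1.93 -0.26  1.09 -0.27]
[[ 0.184  0.98  -0.074]
 [ 0.954 -0.196 -0.228]
 [-0.238 -0.028 -0.971]]
travel total [0.145 0.071 0.292] min rows 1.2515499167636002
dr total [-0.051 -0.084  0.016]
```

View pics/s6.png

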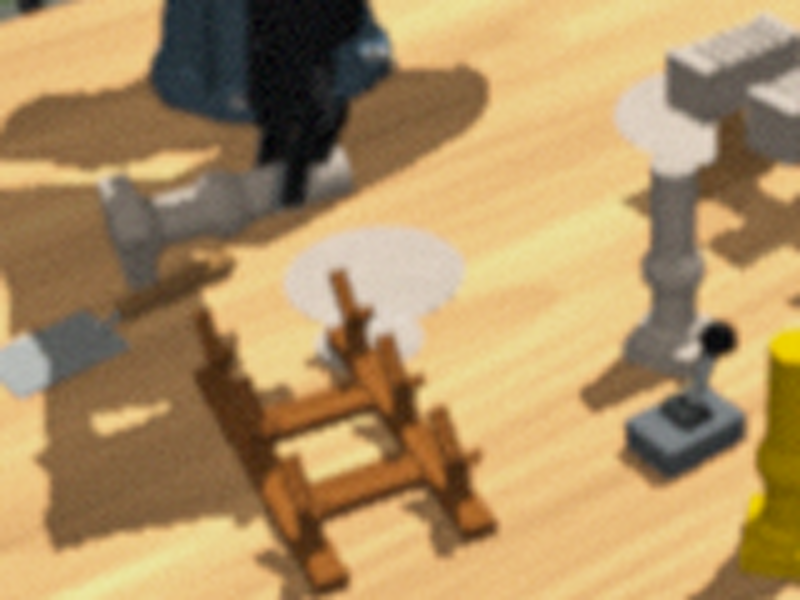

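```bash
python3 - <<'E'
from h import *
R=Rm().as_matrix();p=ctrl.get_obs()['eef_pos'];u=R@np.array([.96,.018,-.28]);m=p+R@np.array([-.0228,0,-.0046])
print('u',u.round(3),'mid',m.round(4))
for s in(-.091,-.071,-.003,.069): print(s,((proj('scene',m+s*u)-[129.5,149.5])*5).round(0))
E
python3 -m handwheel '[{"travel":[0.04,0.023,0.073],"dr":[-0.051,-0.084,0.016]},{"travel":[0.04,0.023,0.073],"dr":[0,0,0]},{"travel":[0.04,0.023,0.073],"dr":[0,0,0]},{"travel":[0.02,0,0.073],"dr":[0,0,0]},{"travel":[0,0,0],"dr":[0,0,0]}]' -1;python3 st.py; python3 d.py .440 -.219 .053 78.6 -16.3
```

```text
u [0.215 0.976 0.042] mid [ 0.4248 -0.2483  0.1579]
-0.091 [114. 230.]
-0.071 [144. 221.]
-0.003 [244. 192.]
0.069 [346. 162.]
time_s: 27.15
eef_pos: [0.4374, -0.2193, 0.0973]
eef_rot: [0.087, 0.767, 0.626, -0.107]
wrist_force: [-1.1, 0.4, -2.4]
opening: 0.373
t 27.15 p [ 0.4374 -0.2193  0.0973] F [-1.1  0.4 -2.4] op 0.373 q [-0.54  0.15  1.97 -0.32  0.95 -0.16]
[[ 0.193  0.98  -0.056]
 [ 0.943 -0.201 -0.267]
 [-0.273 -0.001 -0.962]]
travel total [0.086 0.017 0.282] min rows 1.108785202829826
dr total [-0.004 -0.015 -0.005]
```

```bash
python3 -m handwheel '[{"travel":[0.025,0.017,0.08],"dr":[-0.004,-0.015,0]},{"travel":[0.025,0,0.08],"dr":[0,0,0]},{"travel":[0.025,0,0.07],"dr":[0,0,0]},{"travel":[0.01,0,0.03],"dr":[0,0,0]},{"travel":[0,0,0],"dr":[0,0,0]}]' -1;python3 st.py; python3 d.py .440 -.219 .053 78.6 -16.3
```

```text
time_s: 27.57
eef_pos: [0.443, -0.2184, 0.0594]
eef_rot: [0.093, 0.766, 0.628, -0.107]
wrist_force: [-1.1, -0.8, -0.6]
opening: 0.37
t 27.5667 p [ 0.443  -0.2184  0.0594] F [-1.1 -0.8 -0.6] op 0.37 q [-0.53  0.23  1.98 -0.35  0.86 -0.11]
[[ 0.189  0.981 -0.048]
 [ 0.941 -0.195 -0.276]
 [-0.28   0.007 -0.96 ]]
travel total [ 0.004 -0.019  0.043] min rows 0.17715582822686884
dr total [ 0.014 -0.     0.001]
```

```bash
python3 -m handwheel '[{"travel":[0.005,-0.019,0.05],"dr":[0.014,0,0]},{"travel":[0,0,0.01],"dr":[0,0,0]}]' -1;python3 st.py
```

```text
time_s: 27.73
eef_pos: [0.4423, -0.2213, 0.0569]
eef_rot: [0.093, 0.765, 0.627, -0.11]
wrist_force: [-3.6, 4.8, -0.3]
opening: 0.373
t 27.7333 p [ 0.4423 -0.2213  0.0569] F [-3.6  4.8 -0.3] op 0.373 q [-0.53  0.24  1.98 -0.36  0.86 -0.1 ]
[[ 0.189  0.981 -0.053]
 [ 0.94  -0.196 -0.28 ]
 [-0.285  0.003 -0.959]]
```

```bash
python3 -m handwheel '[{"travel":[0,-0.01,0.03],"dr":[0,0,0]},{"travel":[0,0,0.02],"dr":[0,0,0]}]' -1;python3 st.py
```

```text
time_s: 27.9
eef_pos: [0.442, -0.2219, 0.0561]
eef_rot: [0.093, 0.766, 0.627, -0.11]
wrist_force: [-12.6, 18.0, 31.8]
opening: 0.37
t 27.9 p [ 0.442  -0.2219  0.0561] F [-12.6  18.   31.8] op 0.37 q [-0.53  0.24  1.98 -0.36  0.86 -0.1 ]
[[ 0.19   0.98  -0.052]
 [ 0.939 -0.197 -0.28 ]
 [-0.285  0.005 -0.958]]
```

```bash
python3 -m handwheel '[{"travel":[0,0,-0.01],"dr":[0,0,0]},{"travel":[0,0,0],"dr":[0,0,0]},{"travel":[0,0,0],"dr":[0,0,0]},{"travel":[0,0,0],"dr":[0,0,0]},{"travel":[0,0,-0.1],"dr":[0,0,0]},{"travel":[0,0,-0.2],"dr":[0,0,0]},{"travel":[0,0,-0.2],"dr":[0,0,0]},{"travel":[0,0,-0.2],"dr":[0,0,0]},{"travel":[0,0,-0.2],"dr":[0,0,0]},{"travel":[0,0,-0.2],"dr":[0,0,0]},{"travel":[0,0,0],"dr":[0,0,0]},{"travel":[0,0,0],"dr":[0,0,0]}]' 0.4;python3 st.py;python3 - <<'E'
from h import *
i=shot('scene','s7',(150,160,290,265),5)
j=shot('top','t7',(230,150,340,240),5)
a=np.vstack([cv2.resize(i[170:265,150:290],None,fx=4,fy=4,interpolation=cv2.INTER_CUBIC)[:300],np.zeros((0,560,3),np.uint8)])
b=cv2.resize(cv2.convertScaleAbs(j[150:225,200:340],alpha=1.5),None,fx=4,fy=4,interpolation=cv2.INTER_CUBIC)
cv2.imwrite('pics/c7.png',np.vstack([a,b]))
E
```

```text
time_s: 28.9
eef_pos: [0.4502, -0.1736, 0.2238]
eef_rot: [0.092, 0.766, 0.626, -0.109]
wrist_force: [-0.5, -0.1, -0.3]
opening: 0.699
t 28.9 p [ 0.4502 -0.1736  0.2238] F [-0.5 -0.1 -0.3] op 0.699 q [-0.43 -0.03  1.87 -0.29  1.24 -0.14]
[[ 0.191  0.98  -0.053]
 [ 0.94  -0.199 -0.277]
 [-0.282  0.004 -0.959]]
```

View pics/c7.png

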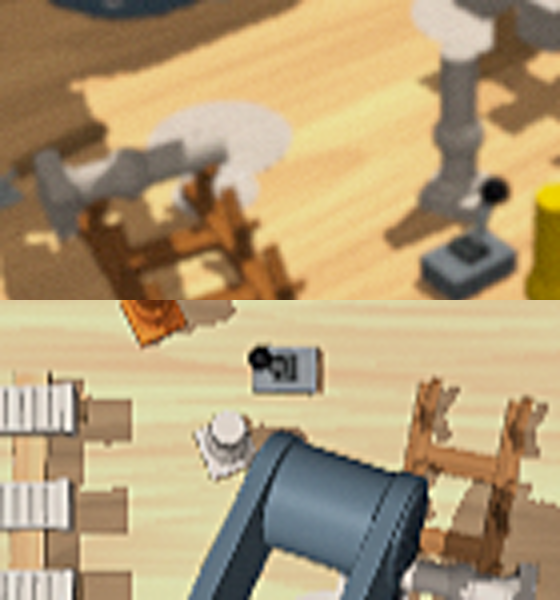

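```bash
python3 - <<'E'
from h import *
m=np.array([.436,-.239,.064]);u=np.array([.198,.98,0])
for s in(-.091,-.071,-.031,-.003,.069): print(s,((proj('scene',m+s*u)-[149.5,169.5])*4).round(0))
E
python3 d.py .57 -.1 .25 78.6 0
```

```text
-0.091 [ 45. 196.]
-0.071 [ 68. 189.]
-0.031 [113. 176.]
-0.003 [144. 167.]
0.069 [222. 144.]
travel total [ 0.565  0.687 -0.352] min rows 3.5872783558350703
dr total [ 0.004  0.546 -0.003]
```

```bash
python3 -m handwheel '[{"travel":[0.14,0.17,-0.09],"dr":[0,0,0]},{"travel":[0.14,0.17,-0.09],"dr":[0,0,0]},{"travel":[0.14,0.17,-0.09],"dr":[0,0,0]},{"travel":[0.14,0.17,-0.09],"dr":[0,0,0]},{"travel":[0,0,0],"dr":[0,0.222,0]},{"travel":[0,0,0],"dr":[0,0.222,0]},{"travel":[0,0,0],"dr":[0,0.222,0]},{"travel":[0,0,0],"dr":[0,0.222,0]},{"travel":[0,0,0],"dr":[0,0.222,0]},{"travel":[0,0,0],"dr":[0,0.222,0]},{"travel":[0,0,0],"dr":[0,0.222,0]},{"travel":[0,0,0],"dr":[0,0.222,0]},{"travel":[0,0,0],"dr":[0,0.222,0]},{"travel":[0,0,0],"dr":[0,0.222,0]},{"travel":[0,0,0],"dr":[0,0.222,0]},{"travel":[0,0,0],"dr":[0,0.222,0]},{"travel":[0,0,0],"dr":[0,0.222,0]},{"travel":[0,0,0],"dr":[0,0,0]}]' 0.6;python3 st.py; python3 d.py .568 -.088 .15 78.6 75
```

```text
time_s: 30.5
eef_pos: [0.5659, -0.0952, 0.2189]
eef_rot: [-0.395, 0.623, 0.489, 0.465]
wrist_force: [-0.8, 0.3, -1.3]
opening: 0.802
t 30.5 p [ 0.5659 -0.0952  0.2189] F [-0.8  0.3 -1.3] op 0.802 q [-0.85  0.63  1.55  0.95  1.91 -0.77]
[[ 0.089  0.977  0.193]
 [ 0.242 -0.209  0.947]
 [ 0.966 -0.038 -0.255]]
travel total [-0.431  0.021  0.166] min rows 1.7324166983125329
dr total [ 0.004 -0.008 -0.076]
```

```bash
python3 -m handwheel '[{"travel":[-0.14,0.007,0.05],"dr":[0,0,-0.076]},{"travel":[-0.14,0.007,0.05],"dr":[0,0,0]},{"travel":[-0.14,0.007,0.05],"dr":[0,0,0]},{"travel":[-0.14,0,0.05],"dr":[0,0,0]},{"travel":[-0.1,0,0.03],"dr":[0,0,0]},{"travel":[0,0,0],"dr":[0,0,0]},{"travel":[0,0,0],"dr":[0,0,0]}]' 0.6;python3 st.py; python3 d.py .5865 .002 .106 78.6 75
```

```text
time_s: 31.08
eef_pos: [0.5673, -0.0881, 0.1027]
eef_rot: [-0.385, 0.62, 0.501, 0.465]
wrist_force: [-0.3, -0.4, 0.5]
opening: 0.799
t 31.0833 p [ 0.5673 -0.0881  0.1027] F [-0.3 -0.4  0.5] op 0.799 q [-0.84  0.82  1.53  0.91  1.79 -0.94]
[[ 0.064  0.979  0.191]
 [ 0.264 -0.201  0.943]
 [ 0.962 -0.01  -0.271]]
travel total [0.188 0.004 0.585] min rows 2.3045430997422
dr total [ 0.002  0.025 -0.021]
```

```bash
python3 -m handwheel '[{"travel":[0.04,0,0.146],"dr":[0,0.025,-0.021]},{"travel":[0.04,0,0.146],"dr":[0,0,0]},{"travel":[0.04,0,0.146],"dr":[0,0,0]},{"travel":[0.03,0,0.13],"dr":[0,0,0]},{"travel":[0,0,0],"dr":[0,0,0]},{"travel":[0,0,0],"dr":[0,0,0]}]' 0.6;python3 st.py; python3 d.py .5865 .002 .107 78.6 75
```

```text
time_s: 31.58
eef_pos: [0.5877, -0.0013, 0.1077]
eef_rot: [-0.379, 0.616, 0.507, 0.469]
wrist_force: [0.5, 0.3, -0.3]
opening: 0.802
t 31.5833 p [ 0.5877 -0.0013  0.1077] F [ 0.5  0.3 -0.3] op 0.802 q [-0.72  0.77  1.62  1.01  1.7  -0.94]
[[ 0.046  0.98   0.194]
 [ 0.267 -0.199  0.943]
 [ 0.962  0.009 -0.271]]
travel total [ 0.001 -0.013  0.021] min rows 0.09053906980723049
dr total [0.006 0.025 0.015]
```

```bash
python3 -m handwheel '[{"travel":[0,-0.01,0.02],"dr":[0,0,0]},{"travel":[0,0,0],"dr":[0,0,0]},{"travel":[0,0,0],"dr":[0,0,0]},{"travel":[0,0,0],"dr":[0,0,0]},{"travel":[0,0,0],"dr":[0,0,0]},{"travel":[0,0,0],"dr":[0,0,0]},{"travel":[0,0,0],"dr":[0,0,0]}]' -1;python3 st.py;python3 - <<'E'
from h import *
shot('scene','s8',(180,130,300,220),6.6)
E
```

```text
time_s: 32.17
eef_pos: [0.5876, -0.0019, 0.109]
eef_rot: [-0.377, 0.616, 0.508, 0.47]
wrist_force: [0.7, 1.3, 0.3]
opening: 0.376
t 32.1667 p [ 0.5876 -0.0019  0.109 ] F [0.7 1.3 0.3] op 0.376 q [-0.72  0.76  1.62  1.01  1.69 -0.94]
[[ 0.043  0.98   0.196]
 [ 0.272 -0.2    0.941]
 [ 0.961  0.013 -0.275]]
```

View pics/s8.png

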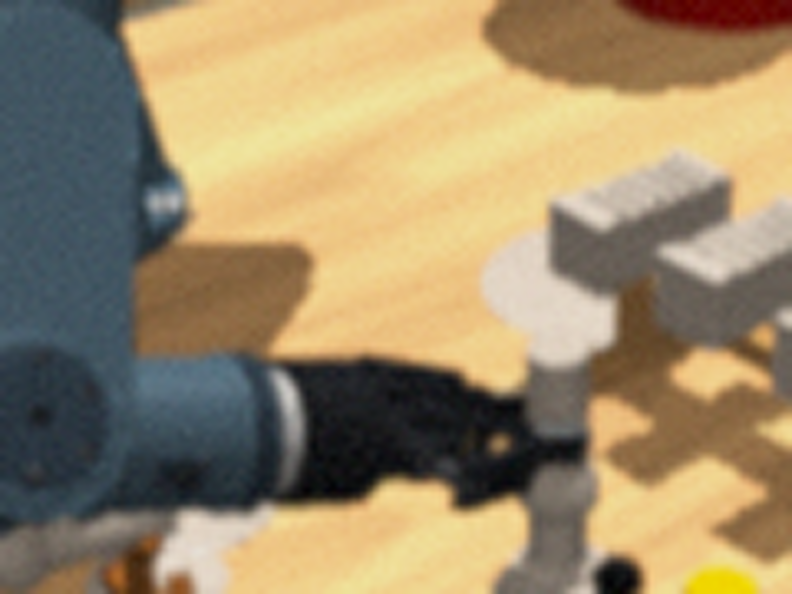

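```bash
python3 -m handwheel '[{"travel":[0.2,0,-0.06],"dr":[0,0,0]},{"travel":[0.2,0,-0.06],"dr":[0,0,0]},{"travel":[0.2,0,-0.06],"dr":[0,0,0]},{"travel":[0.2,0,-0.06],"dr":[0,0,0]},{"travel":[0.1,0,-0.03],"dr":[0,0,0]},{"travel":[0,0,0],"dr":[0,-0.22,0]},{"travel":[0,0,0],"dr":[0,-0.22,0]},{"travel":[0,0,0],"dr":[0,-0.22,0]},{"travel":[0,0,0],"dr":[0,-0.22,0]},{"travel":[0,0,0],"dr":[0,-0.22,0]},{"travel":[0,0,0],"dr":[0,-0.22,0]},{"travel":[0,0,0],"dr":[0,-0.22,0]},{"travel":[0,0,0],"dr":[0,-0.22,0]},{"travel":[0,0,0],"dr":[0,-0.22,0]},{"travel":[0,0,0],"dr":[0,-0.22,0]},{"travel":[0,0,0],"dr":[0,-0.22,0]},{"travel":[0,0,0],"dr":[0,-0.22,0]},{"travel":[0,0,0],"dr":[0,0,0]}]' -1;python3 st.py; python3 d.py .6156 -.256 .17 78.6 -16
```

```text
time_s: 33.72
eef_pos: [0.5837, -0.0109, 0.2476]
eef_rot: [0.052, 0.779, 0.622, -0.06]
wrist_force: [-0.5, 1.4, -3.6]
opening: 0.374
t 33.7167 p [ 0.5837 -0.0109  0.2476] F [-0.5  1.4 -3.6] op 0.374 q [-0.13  0.21  1.54 -0.16  1.4   0.12]
[[ 0.219  0.975 -0.029]
 [ 0.963 -0.221 -0.155]
 [-0.158  0.006 -0.987]]
travel total [-1.445  0.565  0.759] min rows 6.4758067266289645
dr total [ 0.001 -0.23  -0.046]
```

```bash
python3 -m handwheel '[{"travel":[0,0,0],"dr":[0,-0.22,-0.04]},{"travel":[0,0,0],"dr":[0,0,0]}]' -1; python3 d.py .6156 -.256 .15 78.6 -16
```

```text
time_s: 33.88
eef_pos: [0.5829, -0.0095, 0.2462]
eef_rot: [0.085, 0.767, 0.627, -0.106]
wrist_force: [-1.7, 0.5, -4.6]
opening: 0.374
travel total [-1.336  0.541  1.039] min rows 6.664756509623095
dr total [-0.004 -0.011 -0.   ]
```

```bash
python3 -m handwheel '[{"travel":[-0.165,0.067,0.1],"dr":[0,0,0]},{"travel":[-0.165,0.067,0.1],"dr":[0,0,0]},{"travel":[-0.165,0.067,0.1],"dr":[0,0,0]},{"travel":[-0.165,0.067,0.1],"dr":[0,0,0]},{"travel":[-0.165,0.067,0.1],"dr":[0,0,0]},{"travel":[-0.165,0.067,0.1],"dr":[0,0,0]},{"travel":[-0.165,0.067,0.1],"dr":[0,0,0]},{"travel":[-0.165,0.067,0.1],"dr":[0,0,0]},{"travel":[0,0,0],"dr":[0,0,0]},{"travel":[0,0,0],"dr":[0,0,0]}]' -1;python3 st.py; python3 d.py .6156 -.256 .097 78.6 -16;python3 - <<'E'
from h import *
i=shot('scene','s9',(150,160,270,270),5)
R=Rm().as_matrix();p=ctrl.get_obs()['eef_pos'];u=R@np.array([.961,.013,-.275]);m=p+R@np.array([-.0202,0,-.0051])
print('u',u.round(3),'mid',m.round(4))
for s in(-.091,-.071,-.017,.069): print(s,((proj('scene',m+s*u)-[149.5,159.5])*5).round(0))
E
```

```text
time_s: 34.72
eef_pos: [0.6117, -0.2548, 0.1674]
eef_rot: [0.067, 0.771, 0.626, -0.092]
wrist_force: [-0.7, 0.4, -2.6]
opening: 0.371
t 34.7167 p [ 0.6117 -0.2548  0.1674] F [-0.7  0.4 -2.6] op 0.371 q [-0.47  0.42  1.45 -0.24  1.23 -0.18]
[[ 0.199  0.978 -0.058]
 [ 0.954 -0.207 -0.219]
 [-0.226 -0.012 -0.974]]
travel total [0.103 0.033 0.457] min rows 1.7632416732772624
dr total [-0.027 -0.098 -0.012]
u [0.22  0.974 0.05 ] mid [ 0.6075 -0.2732  0.1768]
-0.091 [113. 298.]
-0.071 [147. 287.]
-0.017 [235. 258.]
0.069 [369. 215.]
```

View pics/s9.png

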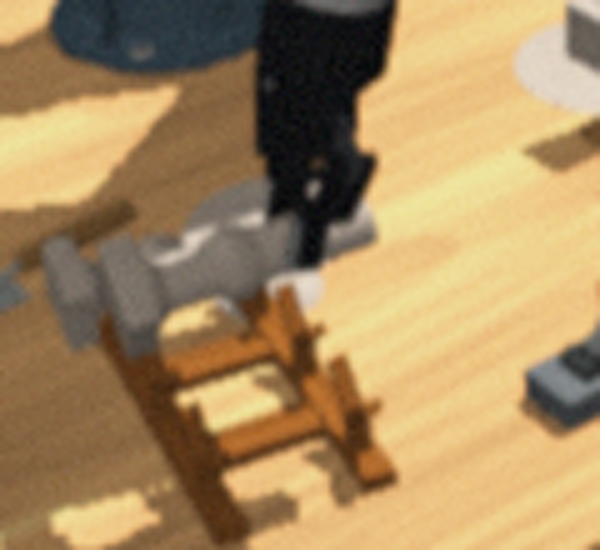

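```bash
python3 -m handwheel '[{"travel":[0.02,0.01,0.1],"dr":[-0.027,-0.098,-0.012]},{"travel":[0.025,0.01,0.1],"dr":[0,0,0]},{"travel":[0.025,0.01,0.1],"dr":[0,0,0]},{"travel":[0.025,0,0.1],"dr":[0,0,0]},{"travel":[0,0,0.05],"dr":[0,0,0]},{"travel":[0,0,0],"dr":[0,0,0]},{"travel":[0,0,0],"dr":[0,0,0]}]' -1;python3 st.py; python3 d.py .6156 -.256 .054 78.6 -16
```

```text
time_s: 35.35
eef_pos: [0.6137, -0.2565, 0.0947]
eef_rot: [0.084, 0.767, 0.627, -0.103]
wrist_force: [0.2, 0.7, -2.8]
opening: 0.375
t 35.35 p [ 0.6137 -0.2565  0.0947] F [ 0.2  0.7 -2.8] op 0.375 q [-0.45  0.51  1.5  -0.29  1.09 -0.12]
[[ 0.192  0.98  -0.053]
 [ 0.945 -0.199 -0.259]
 [-0.264 -0.001 -0.964]]
travel total [0.077 0.012 0.26 ] min rows 1.0190411713222014
dr total [-0.002 -0.023 -0.002]
```

```bash
python3 -m handwheel '[{"travel":[0.02,0.01,0.08],"dr":[0,-0.023,0]},{"travel":[0.02,0,0.08],"dr":[0,0,0]},{"travel":[0.025,0,0.08],"dr":[0,0,0]},{"travel":[0,0,0],"dr":[0,0,0]}]' -1;python3 st.py; python3 d.py .6156 -.256 .054 78.6 -16
```

```text
time_s: 35.68
eef_pos: [0.6182, -0.2578, 0.0577]
eef_rot: [0.091, 0.766, 0.627, -0.106]
wrist_force: [-1.0, -0.2, -2.9]
opening: 0.371
t 35.6833 p [ 0.6182 -0.2578  0.0577] F [-1.  -0.2 -2.9] op 0.371 q [-0.44  0.56  1.5  -0.32  1.02 -0.08]
[[ 0.191  0.98  -0.049]
 [ 0.941 -0.197 -0.273]
 [-0.277  0.007 -0.961]]
travel total [ 0.015 -0.02   0.022] min rows 0.12238718715841419
dr total [ 0.012  0.004 -0.003]
```

```bash
python3 -m handwheel '[{"travel":[0.01,-0.01,0.04],"dr":[0.01,0,0]},{"travel":[0,0,0.02],"dr":[0,0,0]}]' -1;python3 st.py
```

```text
time_s: 35.85
eef_pos: [0.6181, -0.2591, 0.0555]
eef_rot: [0.091, 0.767, 0.626, -0.109]
wrist_force: [-13.6, 16.4, 22.5]
opening: 0.373
t 35.85 p [ 0.6181 -0.2591  0.0555] F [-13.6  16.4  22.5] op 0.373 q [-0.44  0.57  1.5  -0.32  1.02 -0.08]
[[ 0.192  0.98  -0.054]
 [ 0.94  -0.199 -0.276]
 [-0.281  0.002 -0.96 ]]
```

```bash
python3 -m handwheel '[{"travel":[0,0,-0.01],"dr":[0,0,0]},{"travel":[0,0,0],"dr":[0,0,0]},{"travel":[0,0,0],"dr":[0,0,0]},{"travel":[0,0,0],"dr":[0,0,0]},{"travel":[0,0,-0.1],"dr":[0,0,0]},{"travel":[0,0,-0.2],"dr":[0,0,0]},{"travel":[0,0,-0.2],"dr":[0,0,0]},{"travel":[0,0,-0.2],"dr":[0,0,0]},{"travel":[0,0,-0.2],"dr":[0,0,0]},{"travel":[0.2,0,-0.1],"dr":[0,0,0]},{"travel":[0.25,0,0],"dr":[0,0.2,0]},{"travel":[0.25,0,0],"dr":[0,0.2,0]},{"travel":[0.25,0,0],"dr":[0,0.14,0]},{"travel":[0.25,0,0],"dr":[0,0,0]},{"travel":[0.25,0,0],"dr":[0,0,0]},{"travel":[0,0,0],"dr":[0,0,0]},{"travel":[0,0,0],"dr":[0,0,0]}]' 0.4;python3 st.py;python3 - <<'E'
from h import *
i=shot('scene','s10');j=shot('top','t10')
a=cv2.resize(i[140:270,150:350],None,fx=3,fy=3,interpolation=cv2.INTER_CUBIC)[:300]
b=cv2.resize(cv2.convertScaleAbs(j[155:240,140:340],alpha=1.5),None,fx=3.5,fy=3.5,interpolation=cv2.INTER_CUBIC)
a=cv2.resize(i[150:235,150:350],None,fx=3.5,fy=3.5,interpolation=cv2.INTER_CUBIC)
cv2.imwrite('pics/c10.png',np.vstack([a,b]))
E
```

```text
time_s: 37.27
eef_pos: [0.6748, 0.0029, 0.196]
eef_rot: [0.003, 0.775, 0.632, 0.009]
wrist_force: [-0.3, -0.5, 0.1]
opening: 0.7
t 37.2667 p [0.6748 0.0029 0.196 ] F [-0.3 -0.5  0.1] op 0.7 q [-0.18  0.41  1.38  0.01  1.33  0.02]
[[ 0.2    0.98   0.018]
 [ 0.98  -0.2    0.007]
 [ 0.01   0.017 -1.   ]]
```

View pics/c10.png

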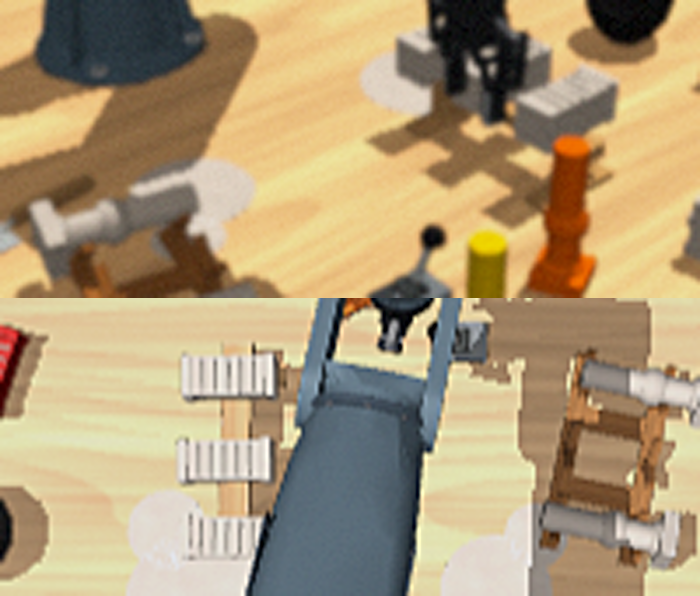

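```bash
python3 - <<'E'
from h import *
T=lambda u,v,z:at('top',140+u/3.5-.5,155+(v-298)/3.5-.5,z)[:2].round(4)
for n,l,r in(('A',(183,375),(277,375)),('B',(178,460),(272,460)),('C',(187,535),(272,537))): print(n,(T(*l,.119)+T(*r,.119))/2,T(*l,.119)-T(*r,.119))
print('rail',T(219,490,.07),T(251,490,.07))
print('bal far top/foot',T(584,374,.075),T(694,395,.08),'near',T(543,515,.075),T(680,540,.09))
for c in((.612,-.274),(.436,-.239)):
    for s in(.069,-.017,-.091): print(s,(proj('top',[c[0]+.198*s,c[1]+.98*s,.064])-[139.5,154.5])*3.5+[0,298])
E
python3 d.py .668 0.010 .062 90 0
```

```text
A [0.607   0.20105] [-0.0016  0.1103]
B [0.5066  0.20415] [-0.0016  0.1095]
C [0.4182 0.1964] [0.001  0.0984]
rail [0.475  0.2165] [0.4756 0.1782]
bal far top/foot [ 0.6213 -0.221 ] [ 0.5968 -0.3523] near [ 0.4502 -0.1718] [ 0.4222 -0.3318]
0.069 [570.76748582 371.75918408]
-0.017 [640.20486471 386.56540099]
-0.091 [700.16365075 399.33655421]
0.069 [541.64985079 515.9814972 ]
-0.017 [611.86488753 531.18677037]
-0.091 [672.49460549 544.32243707]
travel total [ 0.034 -0.069  0.892] min rows 3.3559636637147787
dr total [ 0.033 -0.017 -0.388]
```

```bash
python3 - <<'E'
from h import *
for cam in('top','scene'):
  j=np.load('pics/%s10.npy'%cam[0]).astype(np.uint8)
  for c in((.612,-.274),(.436,-.239)):
    row=[]
    for s in np.arange(.10,-.115,-.008):
        q=proj(cam,[c[0]+.198*s,c[1]+.98*s,.07])
        px=cv2.getRectSubPix(j,(1,1),(float(q[0]),float(q[1])))[0,0].astype(int); row.append('%d:%d/%d'%(round(s*1000),max(px)-min(px),px.mean()))
    print(cam,c,' '.join(row))
E
```

```text
top (0.612, -0.274) 100:41/88 92:42/87 84:41/86 76:41/82 68:37/125 60:61/61 52:9/88 44:10/94 36:10/94 28:11/95 20:11/95 12:11/96 4:11/94 -4:10/129 -12:11/148 -20:12/142 -28:11/146 -36:14/142 -44:13/129 -52:11/147 -60:10/148 -68:12/146 -76:12/143 -84:11/136 -92:10/91 -100:9/128 -108:10/132
top (0.436, -0.239) 100:24/139 92:12/143 84:14/151 76:9/90 68:7/73 60:11/95 52:11/94 44:10/93 36:10/93 28:11/94 20:10/94 12:10/94 4:11/95 -4:9/91 -12:10/87 -20:12/98 -28:13/140 -36:11/149 -44:11/148 -52:12/146 -60:11/147 -68:13/138 -76:10/102 -84:13/131 -92:12/129 -100:42/88 -108:43/89
scene (0.612, -0.274) 100:96/196 92:97/195 84:103/192 76:97/150 68:71/105 60:64/106 52:17/111 44:18/108 36:21/110 28:20/107 20:18/112 12:22/110 4:25/161 -4:29/196 -12:28/195 -20:29/187 -28:32/187 -36:27/174 -44:29/173 -52:29/195 -60:29/194 -68:30/194 -76:30/176 -84:29/188 -92:29/192 -100:27/159 -108:44/111
scene (0.436, -0.239) 100:29/209 92:30/211 84:32/209 76:29/202 68:21/126 60:19/107 52:20/107 44:18/106 36:20/110 28:18/106 20:17/107 12:19/110 4:19/108 -4:16/92 -12:25/141 -20:29/170 -28:26/170 -36:28/187 -44:29/187 -52:29/184 -60:27/176 -68:24/197 -76:30/202 -84:31/184 -92:20/89 -100:64/101 -108:56/155
```

```bash
python3 d.py .6126 -.271 .16 78.6 0; python3 -m handwheel '[{"travel":[-0.234,-0.005,0.02],"dr":[0.012,-0.01,0]},{"travel":[-0.234,-0.005,0.02],"dr":[0,0,0]},{"travel":[-0.234,-0.005,0.02],"dr":[0,0,0]},{"travel":[-0.234,-0.005,0.02],"dr":[0,0,0]},{"travel":[-0.234,-0.005,0.02],"dr":[0,0,0]},{"travel":[-0.234,-0.005,0.02],"dr":[0,0,0]},{"travel":[-0.234,0,0.02],"dr":[0,0,0]},{"travel":[-0.15,0,0],"dr":[0,0,0]},{"travel":[0,0,0],"dr":[0,0,0]},{"travel":[0,0,0],"dr":[0,0,0]}]' 0.4;python3 st.py;python3 d.py .6126 -.271 .1 78.6 0
```

```text
travel total [-1.868 -0.042  0.218] min rows 7.055304240621219
dr total [ 0.031 -0.02  -0.008]
time_s: 38.2
eef_pos: [0.6077, -0.2834, 0.1747]
eef_rot: [0.004, 0.778, 0.628, 0.004]
wrist_force: [-0.5, 0.8, -0.0]
opening: 0.7
t 38.2 p [ 0.6077 -0.2834  0.1747] F [-0.5  0.8 -0. ] op 0.7 q [-0.62  0.43  1.41  0.01  1.29 -0.4 ]
[[ 0.211  0.977  0.011]
 [ 0.977 -0.211 -0.001]
 [ 0.002  0.011 -1.   ]]
travel total [0.087 0.009 0.498] min rows 1.8966340861819397
dr total [ 0.022 -0.003 -0.027]
```

```bash
python3 -m handwheel '[{"travel":[0.08,0.008,0],"dr":[0.022,0,-0.027]},{"travel":[0,0,0.16],"dr":[0,0,0]},{"travel":[0,0,0.16],"dr":[0,0,0]},{"travel":[0,0,0.16],"dr":[0,0,0]},{"travel":[0,0,0],"dr":[0,0,0]},{"travel":[0,0,0],"dr":[0,0,0]}]' 0.4;python3 st.py;python3 d.py .6126 -.271 .056 78.6 0
```

```text
time_s: 38.7
eef_pos: [0.614, -0.267, 0.1044]
eef_rot: [0.0, 0.772, 0.635, 0.001]
wrist_force: [-0.1, 0.1, 0.3]
opening: 0.699
t 38.7 p [ 0.614  -0.267   0.1044] F [-0.1  0.1  0.3] op 0.699 q [-0.59  0.51  1.45  0.    1.18 -0.39]
[[ 0.193  0.981  0.002]
 [ 0.981 -0.193  0.001]
 [ 0.001  0.002 -1.   ]]
travel total [-0.029 -0.005  0.323] min rows 1.2158043932687768
dr total [ 0.004 -0.003  0.008]
```

```bash
python3 -m handwheel '[{"travel":[-0.03,-0.005,0.1],"dr":[0,0,0]},{"travel":[0,0,0.1],"dr":[0,0,0]},{"travel":[0,0,0.1],"dr":[0,0,0]},{"travel":[0,0,0.02],"dr":[0,0,0]},{"travel":[0,0,0],"dr":[0,0,0]}]' 0.4;python3 -m handwheel '[{"travel":[0,0,0],"dr":[0,0,0]},{"travel":[0,0,0],"dr":[0,0,0]},{"travel":[0,0,0],"dr":[0,0,0]},{"travel":[0,0,0],"dr":[0,0,0]},{"travel":[0,0,0],"dr":[0,0,0]}]' -1;python3 st.py
```

```text
time_s: 39.12
eef_pos: [0.6158, -0.2699, 0.0573]
eef_rot: [0.003, 0.771, 0.637, 0.002]
wrist_force: [-0.1, 0.0, 0.5]
opening: 0.702
time_s: 39.53
eef_pos: [0.6159, -0.27, 0.0588]
eef_rot: [0.003, 0.771, 0.637, 0.002]
wrist_force: [-0.2, 0.8, -2.1]
opening: 0.377
t 39.5333 p [ 0.6159 -0.27    0.0588] F [-0.2  0.8 -2.1] op 0.377 q [-0.59  0.57  1.46  0.    1.1  -0.4 ]
[[ 0.189  0.982  0.007]
 [ 0.982 -0.189 -0.002]
 [-0.001  0.008 -1.   ]]
```

```bash
python3 -m handwheel '[{"travel":[0,0,-0.09],"dr":[0,0,0]},{"travel":[0,0,-0.09],"dr":[0,0,0]},{"travel":[0,0,0],"dr":[0,0,0]},{"travel":[0.09,0,0],"dr":[0,0,0]},{"travel":[0,0,0],"dr":[0,0,0]},{"travel":[0,0,0],"dr":[0,0,0]}]' -1;python3 st.py;python3 d.py .6175 -.257 .058 78.6 0
python3 - <<'E'
from h import *
j=shot('scene','s11')
p=ctrl.get_obs()['eef_pos'];c=[.612,-.274];z=p[2]+.013
print(' '.join('%d:%d/%d'%(round(s*1000),*(lambda px:(max(px)-min(px),px.mean()))(cv2.getRectSubPix(j,(1,1),tuple(map(float,proj('scene',[c[0]+.198*s,c[1]+.98*s,z]))))[0,0].astype(int))) for s in np.arange(.10,-.12,-.006)))
E
```

```text
time_s: 40.03
eef_pos: [0.6191, -0.2561, 0.0904]
eef_rot: [0.004, 0.771, 0.636, 0.003]
wrist_force: [-0.4, -1.0, -2.7]
opening: 0.371
t 40.0333 p [ 0.6191 -0.2561  0.0904] F [-0.4 -1.  -2.7] op 0.371 q [-0.57  0.52  1.46  0.    1.15 -0.38]
[[ 0.19   0.982  0.01 ]
 [ 0.982 -0.19  -0.003]
 [-0.001  0.01  -1.   ]]
travel total [-0.008 -0.012  0.216] min rows 0.8102614466217137
dr total [0.02  0.002 0.015]
100:96/197 94:94/198 88:91/200 82:92/201 76:86/203 70:46/199 64:27/199 58:28/198 52:28/174 46:11/71 40:6/45 34:1/29 28:5/21 22:2/27 16:8/89 10:27/163 4:20/114 -2:18/95 -8:19/99 -14:21/109 -20:22/118 -26:20/119 -32:18/112 -38:18/113 -44:17/115 -50:20/117 -56:18/109 -62:16/83 -68:19/103 -74:20/111 -80:21/114 -86:18/106 -92:21/93 -98:78/136 -104:75/106 -110:69/105 -116:72/102
```

```bash
python3 -m handwheel '[{"travel":[-0.01,-0.01,0.08],"dr":[0.02,0,0.01]},{"travel":[0,0,0.08],"dr":[0,0,0]},{"travel":[0,0,0.04],"dr":[0,0,0]},{"travel":[0,0,0.03],"dr":[0,0,0]}]' -1;python3 st.py
```

```text
time_s: 40.42
eef_pos: [0.6185, -0.2573, 0.0574]
eef_rot: [0.001, 0.773, 0.635, -0.001]
wrist_force: [-22.1, 14.5, 65.6]
opening: 0.371
t 40.4167 p [ 0.6185 -0.2573  0.0574] F [-22.1  14.5  65.6] op 0.371 q [-0.57  0.57  1.46 -0.    1.11 -0.37]
[[ 0.194  0.981 -0.   ]
 [ 0.981 -0.194 -0.002]
 [-0.002  0.    -1.   ]]
```

```bash
python3 -m handwheel '[{"travel":[0,0,-0.015],"dr":[0,0,0]},{"travel":[0,0,-0.005],"dr":[0,0,0]}]' -1; python3 -m handwheel '[{"travel":[0,0,0],"dr":[0,0,0]},{"travel":[0,0,0],"dr":[0,0,0]},{"travel":[0,0,0],"dr":[0,0,0]},{"travel":[0,0,0],"dr":[0,0,0]},{"travel":[0,0,-0.1],"dr":[0,0,0]},{"travel":[0,0,-0.2],"dr":[0,0,0]},{"travel":[0,0,-0.2],"dr":[0,0,0]},{"travel":[0,0,-0.2],"dr":[0,0,0]},{"travel":[0.25,0,-0.1],"dr":[0,0,0]},{"travel":[0.25,0,0],"dr":[0,0,0]},{"travel":[0.25,0,0],"dr":[0,0,0]},{"travel":[0.25,0,0],"dr":[0,0,0]},{"travel":[0.25,0,0],"dr":[0,0,0]},{"travel":[0.25,0,0],"dr":[0,0,0]},{"travel":[0.25,0,0],"dr":[0,0,0]},{"travel":[0,0,0],"dr":[0,0,0]}]' 0.4;python3 st.py
cat > prof.py <<'E'
from h import *
import sys
n=sys.argv[1]
for cam in('top','scene'):
  j=shot(cam,cam[0]+n)
  for c in((.612,-.274),(.436,-.239)):
    row=[]
    for s in np.arange(.10,-.115,-.007):
        px=cv2.getRectSubPix(j,(1,1),tuple(map(float,proj(cam,[c[0]+.198*s,c[1]+.98*s,.07]))))[0,0].astype(int); row.append('%d:%d/%d'%(round(s*1000),max(px)-min(px),px.mean()))
    print(cam,c,' '.join(row))
E
python3 prof.py 12; python3 d.py .668 .01 .062 90 0
```

```text
time_s: 40.58
eef_pos: [0.6187, -0.2577, 0.0608]
eef_rot: [0.001, 0.773, 0.635, -0.001]
wrist_force: [0.9, -0.9, -3.0]
opening: 0.372
time_s: 41.92
eef_pos: [0.6741, 0.0053, 0.1983]
eef_rot: [0.005, 0.776, 0.631, 0.003]
wrist_force: [0.3, 0.3, -0.5]
opening: 0.702
t 41.9167 p [0.6741 0.0053 0.1983] F [ 0.3  0.3 -0.5] op 0.702 q [-0.17  0.42  1.38 -0.    1.34  0.04]
[[ 0.204  0.979  0.011]
 [ 0.979 -0.204 -0.004]
 [-0.001  0.012 -1.   ]]
top (0.612, -0.274) 100:43/88 93:42/88 86:42/85 79:42/106 72:46/135 65:12/128 58:11/110 51:10/91 44:11/95 37:11/95 30:10/95 23:11/95 16:10/96 9:11/94 2:11/104 -5:11/140 -12:12/145 -19:11/146 -26:14/141 -33:12/133 -40:11/148 -47:10/147 -54:10/147 -61:11/147 -68:13/138 -75:9/116 -82:11/125 -89:10/119 -96:4/129 -103:39/83 -110:39/80
top (0.436, -0.239) 100:25/140 93:13/144 86:11/122 79:11/89 72:8/78 65:9/85 58:10/95 51:10/94 44:11/94 37:10/93 30:10/94 23:11/94 16:11/94 9:10/94 2:11/95 -5:10/89 -12:11/85 -19:15/132 -26:14/139 -33:12/124 -40:11/148 -47:11/147 -54:11/146 -61:12/147 -68:13/138 -75:10/90 -82:14/131 -89:12/133 -96:20/96 -103:44/89 -110:43/88
scene (0.612, -0.274) 100:98/195 93:98/195 86:98/195 79:99/165 72:56/146 65:25/172 58:19/110 51:19/108 44:19/108 37:20/108 30:18/112 23:19/110 16:19/106 9:21/127 2:29/195 -5:30/187 -12:28/186 -19:30/180 -26:29/172 -33:29/189 -40:27/194 -47:30/197 -54:29/195 -61:29/179 -68:29/183 -75:29/192 -82:30/192 -89:23/123 -96:55/120 -103:107/186 -110:108/186
scene (0.436, -0.239) 100:29/208 93:30/207 86:30/208 79:31/208 72:27/171 65:20/110 58:19/109 51:18/106 44:19/108 37:19/108 30:20/109 23:18/109 16:20/108 9:20/107 2:17/103 -5:16/102 -12:27/167 -19:28/168 -26:26/163 -33:27/184 -40:29/188 -47:28/185 -54:29/184 -61:27/174 -68:25/198 -75:30/201 -82:29/199 -89:17/116 -96:38/90 -103:75/117 -110:42/176
travel total [ 0.06  -0.062  0.907] min rows 3.4162654816316085
dr total [ 0.022  0.011 -0.397]
```

```bash
python3 -m handwheel '[{"travel":[0,-0.04,0],"dr":[0.022,0.011,-0.2]},{"travel":[0,0,0],"dr":[0,0,-0.2]},{"travel":[0,0,0.2],"dr":[0,0,0]},{"travel":[0,0,0.2],"dr":[0,0,0]},{"travel":[0,0,0.2],"dr":[0,0,0]},{"travel":[0,0,0],"dr":[0,0,0]}]' -1;python3 st.py;python3 d.py .668 .008 .062 90 0
```

```text
time_s: 42.52
eef_pos: [0.6701, -0.0079, 0.1128]
eef_rot: [0.005, 0.705, 0.709, 0.002]
wrist_force: [-0.4, 0.6, -2.1]
opening: -0.001
t 42.5167 p [ 0.6701 -0.0079  0.1128] F [-0.4  0.6 -2.1] op -0.001 q [-0.19  0.5   1.45 -0.    1.19 -0.19]
[[-0.006  1.     0.009]
 [ 1.     0.006 -0.004]
 [-0.004  0.009 -1.   ]]
travel total [ 0.108 -0.017  0.338] min rows 1.331348482504391
dr total [0.017 0.007 0.011]
```

```bash
python3 -m handwheel '[{"travel":[0.108,-0.017,0],"dr":[0.017,0,0]},{"travel":[0,0,0.17],"dr":[0,0,0]},{"travel":[0,0,0.17],"dr":[0,0,0]},{"travel":[0,0,0],"dr":[0,0,0]},{"travel":[-0.1,0,0],"dr":[0,0,0]},{"travel":[-0.1,0,0],"dr":[0,0,0]},{"travel":[-0.1,0,0],"dr":[0,0,0]},{"travel":[-0.1,0,0],"dr":[0,0,0]}]' -1;python3 st.py
```

```text
time_s: 43.18
eef_pos: [0.6732, -0.0566, 0.0762]
eef_rot: [0.006, 0.706, 0.708, 0.002]
wrist_force: [-0.6, 1.3, -0.7]
opening: -0.001
t 43.1833 p [ 0.6732 -0.0566  0.0762] F [-0.6  1.3 -0.7] op -0.001 q [-0.26  0.55  1.45 -0.    1.13 -0.26]
[[-0.003  1.     0.011]
 [ 1.     0.003 -0.005]
 [-0.005  0.011 -1.   ]]
```

```bash
python3 -m handwheel '[{"travel":[-0.07,0,0],"dr":[0,0,0]}]' -1;python3 -m handwheel '[{"travel":[-0.04,0,0],"dr":[0,0,0]}]' -1
```

```text
time_s: 43.27
eef_pos: [0.674, -0.0701, 0.0781]
eef_rot: [0.007, 0.707, 0.708, 0.003]
wrist_force: [0.4, 1.3, -0.4]
opening: 0.001
time_s: 43.35
eef_pos: [0.6746, -0.0791, 0.0794]
eef_rot: [0.008, 0.707, 0.707, 0.003]
wrist_force: [0.1, 6.6, -0.7]
opening: 0.003
```

```bash
python3 -m handwheel '[{"travel":[0.02,-0.03,0.05],"dr":[0,0,0]},{"travel":[0.01,0,0.05],"dr":[0,0,0]},{"travel":[-0.03,0,0.02],"dr":[0,0,0]},{"travel":[-0.04,0,0.01],"dr":[0,0,0]}]' -1;python3 -m handwheel '[{"travel":[-0.04,0,0],"dr":[0,0,0]},{"travel":[-0.02,0,0],"dr":[0,0,0]}]' -1
```

```text
time_s: 43.68
eef_pos: [0.6753, -0.0772, 0.0694]
eef_rot: [0.005, 0.709, 0.705, 0.014]
wrist_force: [-6.1, 30.6, 15.7]
opening: 0.001
time_s: 43.85
eef_pos: [0.6749, -0.0761, 0.0702]
eef_rot: [-0.001, 0.709, 0.705, 0.019]
wrist_force: [1.7, 5.1, -1.2]
opening: -0.002
```

```bash
python3 -m handwheel '[{"travel":[0.1,0,0],"dr":[0,0,0]},{"travel":[0.1,0,0],"dr":[0,0,0]},{"travel":[0,0,-0.2],"dr":[0,0,0]},{"travel":[0,0,-0.25],"dr":[0,0,0]},{"travel":[0,0,-0.25],"dr":[0,0,0]},{"travel":[0,0,-0.25],"dr":[0,0,0]},{"travel":[0,0,-0.25],"dr":[0,0,0]},{"travel":[0,-0.25,0],"dr":[0,0,0]},{"travel":[0,-0.25,0],"dr":[0,0,0]},{"travel":[0,-0.25,0],"dr":[0,0,0]},{"travel":[0,-0.25,0],"dr":[0,0,0]},{"travel":[0,-0.25,0],"dr":[0,0,0]},{"travel":[0,0,0],"dr":[0,0,0]},{"travel":[0,0,0],"dr":[0,0,0]},{"travel":[0,0,0],"dr":[0,0,0]},{"travel":[0,0,0],"dr":[0,0,0]},{"travel":[0,0,0],"dr":[0,0,0]},{"travel":[0,0,0],"dr":[0,0,0]}]' -1;python3 st.py;python3 prof.py 13 | cut -c1-420; python3 - <<'E'
from h import *
i=np.load('pics/s13.npy');j=np.load('pics/t13.npy')
a=cv2.resize(i[140:240,150:350],None,fx=3,fy=3,interpolation=cv2.INTER_CUBIC)
b=cv2.resize(cv2.convertScaleAbs(j[145:245,140:340],alpha=1.5),None,fx=3,fy=3,interpolation=cv2.INTER_CUBIC)
cv2.imwrite('pics/c13.png',np.vstack([a,b]))
E
```

```text
time_s: 45.35
eef_pos: [0.4788, -0.0448, 0.2578]
eef_rot: [0.009, 0.709, 0.705, 0.017]
wrist_force: [-0.2, 0.5, 0.4]
opening: 0.002
t 45.35 p [ 0.4788 -0.0448  0.2578] F [-0.2  0.5  0.4] op 0.002 q [-0.36 -0.09  1.83  0.02  1.37 -0.36]
[[ 0.004  0.999  0.037]
 [ 1.    -0.005  0.012]
 [ 0.012  0.037 -0.999]]
top (0.612, -0.274) 100:40/128 93:41/128 86:41/127 79:42/128 72:45/127 65:11/118 58:13/141 51:13/140 44:12/141 37:12/141 30:10/142 23:11/141 16:9/142 9:10/142 2:10/142 -5:10/133 -12:12/140 -19:11/140 -26:14/135 -33:13/127 -40:10/142 -47:10/142 -54:11/142 -61:11/142 -68:14/133 -75:8/110 -82:12/121 -89:10/114 -96:4/124 -103:38/79 -110:38/77
top (0.436, -0.239) 100:23/80 93:20/54 86:15/132 79:14/141 72:12/113 65:9/77 58:11/132 51:11/89 44:8/91 37:10/89 30:11/89 23:11/90 16:9/89 9:11/89 2:10/90 -5:13/134 -12:12/141 -19:14/140 -26:13/134 -33:11/127 -40:12/143 -47:11/113 -54:10/88 -61:11/91 -68:10/76 -75:7/52 -82:9/78 -89:8/76 -96:19/74 -103:42/87 -110:41/85
scene (0.612, -0.274) 100:98/193 93:97/194 86:98/192 79:103/189 72:80/192 65:30/192 58:29/192 51:30/192 44:29/193 37:29/195 30:30/195 23:28/193 16:30/191 9:30/192 2:31/193 -5:30/185 -12:29/184 -19:27/178 -26:29/170 -33:29/187 -40:29/192 -47:31/194 -54:29/192 -61:29/176 -68:28/179 -75:30/186 -82:29/190 -89:21/126 -96:29/88 -103:67/97 -110:69/95
scene (0.436, -0.239) 100:30/207 93:30/208 86:31/206 79:30/205 72:27/171 65:19/107 58:19/107 51:20/105 44:20/106 37:18/107 30:20/106 23:20/107 16:18/107 9:19/107 2:24/149 -5:27/176 -12:28/171 -19:29/167 -26:25/160 -33:29/184 -40:30/176 -47:18/111 -54:16/103 -61:16/91 -68:19/102 -75:20/107 -82:20/111 -89:16/95 -96:36/94 -103:67/101 -110:31/95
```

```bash
python3 - <<'E'
from h import *
for n in ('0','1','10','13'):
  for cam in('top','scene'):
    try:j=np.load('pics/%s%s.npy'%(cam if n in'01' else cam[0],n))
    except Exception: continue
    q=proj(cam,[.668,-.075,.075]).astype(int);w=24
    r=j[q[1]-w:q[1]+w,q[0]-w:q[0]+w].max(2)
    k,l,st,ce=cv2.connectedComponentsWithStats((r<(32 if cam=='top' else 40)).astype(np.uint8))
    for i in range(1,k):
        if st[i,4]>=6: print(n,cam,st[i,4],at(cam,ce[i][0]+q[0]-w,ce[i][1]+q[1]-w,.076)[:2].round(4))
# bars change from t10 to t13
for n in('10','13'):
    j=np.load('pics/t%s.npy'%n)
    for x in(.603,.507,.418):
        row=[]
        for y in np.arange(.27,.13,-.006):
            px=cv2.getRectSubPix(j,(1,1),tuple(map(float,proj('top',[x,y,.119]))))[0,0].astype(int);row.append('%d/%d'%(max(px)-min(px),px.mean()))
        print(n,x,' '.join(row))
E
```

```text
0 top 19 [ 0.6694 -0.1006]
0 scene 29 [ 0.6713 -0.1004]
1 top 26 [ 0.6701 -0.0478]
10 top 68 [0.6892 0.0029]
10 top 7 [ 0.6716 -0.0376]
10 scene 19 [ 0.6736 -0.047 ]
13 top 19 [ 0.6687 -0.102 ]
13 scene 22 [ 0.6726 -0.1028]
10 0.603 36/138 37/137 23/133 10/148 11/132 14/147 10/113 14/143 10/145 10/126 9/150 11/121 12/148 12/134 12/133 13/148 9/106 11/151 10/122 11/152 7/105 23/48 41/66 46/100
10 0.507 42/132 42/132 15/142 10/147 13/136 13/148 11/122 14/148 11/125 11/146 10/141 11/124 12/149 10/119 12/140 12/141 9/116 11/147 12/140 11/155 6/68 34/72 42/84 36/78
10 0.418 11/144 13/144 11/145 11/146 10/148 13/126 14/148 10/112 14/148 11/129 10/140 9/143 10/129 12/149 10/115 12/150 13/141 11/117 3/96 8/10 14/43 19/62 21/69 21/69
13 0.603 36/132 36/133 23/128 10/142 11/128 14/141 10/109 14/138 11/139 10/122 9/144 11/116 12/142 11/128 12/128 13/143 9/102 11/145 10/117 11/146 7/100 23/47 39/63 44/95
13 0.507 41/128 41/127 14/137 9/142 12/131 13/142 11/117 13/142 10/121 11/141 9/135 10/119 12/144 10/114 13/134 12/142 10/111 11/142 11/135 10/149 5/65 33/68 41/80 40/80
13 0.418 11/140 12/139 11/140 10/141 10/143 12/121 14/143 10/107 12/143 10/125 10/135 9/138 10/123 11/142 9/110 13/144 13/135 11/108 11/142 9/139 9/151 1/29 34/56 44/90
```

```bash
python3 -c "
from bench import ctrl
print(ctrl.hand_in())"
```

```text
the job is handed in; nothing more can be done
None
```

I handed the job in at about 45 s on the robot's clock. Hand-in gives no verdict, so these results rest on my own checks.

**What I did:** I pushed the fan lever off, set the three bars across the rail, and laid the two balusters present in the end cradles, leaving the middle one empty. Once everything was released, I pushed the lever on again. I never approached the mould, bowl, spatula or look-alikes, but I did not re-measure them at the end.

**Last checks, from the camera images:**

| Item | Result | Limit |
|---|---|---|
| Bars off the rail's centre line | about 5–8 mm | 16 mm |
| Balusters off the middle of their cradles, along their length | about 5 mm or less | 20 mm |
| Lever ball | about 2 mm further "on" than at the start, at its stop | beyond 0.85 rad |

The arm ended clear of everything, with no force on the wrist.

**What went wrong or is less certain:**
- **First bar:** the first attempt to grip it closed on its top and pushed it about 15 mm; the second try held.
- **Far baluster:** it first lay about 14 mm off centre, so I gripped it again and moved it to the middle.
- **Third bar:** I could only measure one end, because its other end merged with a white patch on the bench.
- **Balusters' height:** I judged this only by feeling them seat in the cradles.
- **Last picture:** I could not view it because I had reached the 16-picture limit, so the end checks were read from the pixels by code.

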